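# Fetch the spirit level from behind the spray cans

## Robot

A 6-joint arm with a two-finger parallel gripper is mounted at the origin on the work surface. World frame = base frame: x ahead of the robot, y to its left, z up, the work surface at z = 0. Lengths are in m, angles in rad, forces in N, time in s.
With the tool pointing down it reaches from about 0.35 to 0.975 m from the base axis. Payload 4.9 kg.
Tool frame: the origin (TCP) lies at the very end of the fingers, on their centre line; the grasp point (between the pads) lies 19 mm behind it; z points along the fingers, y is the line along which they close (so a half turn about z gives the same grasp; the last joint's range is limited). The gripper opens to 85 mm and grips with 20 to 120 N. Pads are 22 mm wide; open, the fingers measure 114 mm over their backs; the gripper's body (76 mm by 85 mm) begins 54 mm behind the grasp point. The pads swing forward as they close: fully open they stand 13 mm farther back than shut.
Start: joints at [-1.267, 0.053, 1.613, -0, 1.476, -0.119], TCP at [0.256, -0.57, 0.198] pointing down, gripper open.
Joint ranges: [-3.01, 3.01], [-1.01, 2.22], [0.06, 2.58], [-1.02, 4.17], [0.09, 2.62], [-3.14, 3.14]. Speed limits (rad/s): [2.57, 2.57, 3.14, 3.14, 3.14, 3.14].

## Interface

Orientations are given as a rotation vector (axis times angle).
In Python, from station import ctrl, imaging gives the robot as it stands.
- The arm moves only by the tool play_rows, never from a script. Its argument "series" is a list of rows, each a list of 3 entries, a list of its own where there are three numbers: the opening, from 0 (shut) to 1 (fully open), then the shift along the tool's x, y, z each as a share of 0.05 m, from -1 to 1, then the turn, a rotation vector about the tool's x, y, z each as a share of 8 degrees, from -1 to 1. In form: [[grip, [dx, dy, dz], [ax, ay, az]], ...]. A call has 1 to 8 rows; each row shifts and turns the commanded pose from where the row before left it, along the tool's axes as they then stand; what a row does not reach is not made up. A row lasts 1/8 s, in which the tool goes at most 62.5 mm and 10.7 degrees, less where a joint would pass 70% of its speed; a pose out of reach is approached as far as the arm can. A call with a number of a shift or a turn outside -1 to 1 is refused whole. A call with a gripper value outside its range is refused whole. The fingers move at their own pace and stop on an object; "force" is the grip in N (left out, the last holds). Time passes only in rows, so rows that do not move let the fingers close. It gives the time, the measured TCP pose, the force, the opening and the grip force at its end, in the units of the state.
- ctrl.get_obs(): the state, without advancing time (a new reading comes with each control period).
- imaging.get_image(name): name is "scene" or "top" or "wrist"; returns a dict with "color" (480x640x3 uint8, blue, green, red), "fx", "fy", "cx", "cy" (pixels), "D" ([k1, k2, p1, p2, k3] as OpenCV has them; the pictures are not rectified), "extrinsics" (4x4, takes a point from world to camera coordinates); the wrist camera has in their place "hand_eye" (4x4, takes a point from camera to tool coordinates, whose origin is the TCP and whose axes are the flange's). Camera axes: x right, y down, z forward; pixel columns grow to the right and rows downward; lengths in m; the calibration is good to about 2 mm. A picture is of the moment at which its call begins: read the wrist's pose just before it. There is no depth.
- ctrl.finish_job(): hands the job in; it is judged then, once.
The state is a dict: "t": time; "q": joint angles; "dq": joint speeds; "effort": joint torques, N m; "tool_pos": TCP position; "tool_rot": TCP orientation; "contact_force": force on the tool from outside, world axes, zero at the start; "wrist_torque": the same for the moment, N m; "opening": finger opening in m; "grip_force": force on a finger pad.
Only numpy, scipy, OpenCV 4.12 (cv2) and the standard library are available. Lean on these libraries where they do the work, as an engineer would, in place of code of your own. Each camera call takes 0.05 s, during which the arm holds its last target. There are 200 camera calls.

## Task

The spirit level is stuck behind the three spray cans in the plywood crate: first stand all three cans upright in the grey tray, leaving the level where it is, then bring out the level and lay it on its base, lengthwise along the middle of the black mat. Only then put each can back upright on the middle of the spot of its own colour. Do not move the glass jar.

Things in the scene. Friction and masses are not known exactly. Their poses are not given: they have to be found in the camera images.
- red_can_center (a point): red mini spray-paint can with red cap and a white band, upright round can 52 mm in diameter, 104 mm tall (straight wall up to 76 mm, then a narrower cap 40 mm across), about 0.12 kg. The point is its centre, 52 mm above its foot; z is its upright axis. It starts standing on the spot of its colour.
- blue_can_center (a point): blue mini spray-paint can with blue cap and a white band, upright round can 52 mm in diameter, 104 mm tall (straight wall up to 76 mm, then a narrower cap 40 mm across), about 0.12 kg. The point is its centre, 52 mm above its foot; z is its upright axis. It starts standing on the spot of its colour.
- green_can_center (a point): green mini spray-paint can with green cap and a white band, upright round can 52 mm in diameter, 104 mm tall (straight wall up to 76 mm, then a narrower cap 40 mm across), about 0.12 kg. The point is its centre, 52 mm above its foot; z is its upright axis. It starts standing on the spot of its colour.
- red_spot: red round disc, 72 mm across and 2 mm thick, fixed on the floor of the plywood crate: the red can's own place. Origin at the centre of its underside (its top is 2 mm higher, where the can's foot stands). The three discs form a straight row, 85 mm apart, in any order of colours.
- blue_spot: blue round disc, 72 mm across and 2 mm thick, fixed on the floor of the plywood crate: the blue can's own place. Origin at the centre of its underside (its top is 2 mm higher, where the can's foot stands). The three discs form a straight row, 85 mm apart, in any order of colours.
- green_spot: green round disc, 72 mm across and 2 mm thick, fixed on the floor of the plywood crate: the green can's own place. Origin at the centre of its underside (its top is 2 mm higher, where the can's foot stands). The three discs form a straight row, 85 mm apart, in any order of colours.
- level_center (a point): yellow spirit level with black ends, a bar 200 mm long, 22 mm wide, 42 mm tall, about 0.22 kg, on its narrow base on the crate's 12 mm thick floor, about 80 mm behind the row of cans and parallel to it. Point: its centre, 21 mm above its base; x along its length, z up. The crate is open in front; its back wall (top 42 mm above the table) is about 80 mm behind the level.
- tray: grey open parking tray fixed on the table, outside 280 mm (its x) by 110 mm (its y), 18 mm high, walls and floor 5 mm thick. Origin at the centre of its underside; x along its length. Room for the three cans in a line, 85 mm apart. It lies to the left or to the right of the crate; the mat lies on the other side.
- mat: black rubber mat with a thin white line along each long edge, fixed on the table, 260 mm (its x) by 80 mm (its y), 4 mm thick. Origin at the centre of its underside; x along its length.
- jar: clear glass jar with steel lid, 72 mm wide, 85 mm high, beyond the crate; a bystander. Origin under its centre.
Not all that is in view belongs to the job. What is shaped like the part that bears green_can_center but orange is not meant.

How it is judged:
On the way, in this order (a step that is already met when the one before it is completed fails the run):
1. all three cans stand upright in the grey tray, released, while the level still lies in the crate (x of red_can_center in the frame of tray between -0.125 and 0.125 m and y of red_can_center in the frame of tray between -0.045 and 0.045 m and z of red_can_center in the frame of tray between 0.05 and 0.064 m and angle between each of red_can_center, blue_can_center, green_can_center's own z axis and vertical below 0.12 rad and contact force between the fingers and red_can below 0.1 N and x of blue_can_center in the frame of tray between -0.125 and 0.125 m and y of blue_can_center in the frame of tray between -0.045 and 0.045 m and z of blue_can_center in the frame of tray between 0.05 and 0.064 m and contact force between the fingers and blue_can below 0.1 N and x of green_can_center in the frame of tray between -0.125 and 0.125 m and y of green_can_center in the frame of tray between -0.045 and 0.045 m and z of green_can_center in the frame of tray between 0.05 and 0.064 m and contact force between the fingers and green_can below 0.1 N and distance of level_center from where it was at the start of the episode below 0.04 m), for 0.2 s.
2. the level lies along the middle of the mat, released, while the cans still stand in the tray (horizontal distance between level_center and mat below 0.015 m and angle between the x axis of level_center and the x axis of mat, either way round below 0.14 rad and z of level_center in the frame of mat between 0.02 and 0.03 m and angle between each of level_center, red_can_center, blue_can_center, green_can_center's own z axis and vertical below 0.12 rad and contact force between the fingers and level below 0.1 N and x of red_can_center in the frame of tray between -0.125 and 0.125 m and y of red_can_center in the frame of tray between -0.045 and 0.045 m and z of red_can_center in the frame of tray between 0.05 and 0.064 m and contact force between the fingers and red_can below 0.1 N and x of blue_can_center in the frame of tray between -0.125 and 0.125 m and y of blue_can_center in the frame of tray between -0.045 and 0.045 m and z of blue_can_center in the frame of tray between 0.05 and 0.064 m and contact force between the fingers and blue_can below 0.1 N and x of green_can_center in the frame of tray between -0.125 and 0.125 m and y of green_can_center in the frame of tray between -0.045 and 0.045 m and z of green_can_center in the frame of tray between 0.05 and 0.064 m and contact force between the fingers and green_can below 0.1 N), for 0.2 s.
At the end, for the whole second after the job is handed in: Each can stands upright (within 7 degrees) on the spot of its own colour, its axis within 14 mm of the spot's centre; the level stands on its base on the mat, its centre within 15 mm of the mat's centre, lengthwise within 8 degrees; everything is released and at rest (horizontal distance between red_can_center and red_spot below 0.014 m and z of red_can_center in the frame of red_spot between 0.049 and 0.06 m and angle between each of red_can_center, blue_can_center, green_can_center, level_center's own z axis and vertical below 0.12 rad and contact force between the fingers and red_can below 0.1 N and linear speed of each of red_can, blue_can, green_can, level below 0.02 m/s and angular speed of each of red_can, blue_can, green_can, level below 0.2 rad/s and horizontal distance between blue_can_center and blue_spot below 0.014 m and z of blue_can_center in the frame of blue_spot between 0.049 and 0.06 m and contact force between the fingers and blue_can below 0.1 N and horizontal distance between green_can_center and green_spot below 0.014 m and z of green_can_center in the frame of green_spot between 0.049 and 0.06 m and contact force between the fingers and green_can below 0.1 N and horizontal distance between level_center and mat below 0.015 m and angle between the x axis of level_center and the x axis of mat, either way round below 0.14 rad and z of level_center in the frame of mat between 0.02 and 0.03 m and contact force between the fingers and level below 0.1 N); the robot touches nothing.
It fails at once if the glass jar is moved by more than 25 mm (distance of jar from where it was at the start of the episode above 0.025 m).
It also fails if it takes over 144 s, if anything falls off the work surface, if the arm or the gripper's body presses on something with over 40 N, if the wrist force passes 120 N, or if a joint passes its speed limit or range.

## Working session

There is one attempt and no reset: what is moved stays moved. The work goes in short steps, Python scripts to look and compute and a tool call to move; the robot and the scene stay as the last step left them, time stands still between calls to the robot, and variables do not carry over. Pictures are saved under pics/ and viewed, at most 14 in all, crops included, and the job is handed in when it is done.

Besides the shell and the picture viewer there is one more tool, called after "Emit:" as name(argument=value, ...), one argument or row to a line, values as JSON. play_rows: Moves the arm, as the interface text tells. Shift numbers are shares of 0.05 m and turn numbers shares of 8 degrees, none past 1 either way. Its arguments: {"type":"object","properties":{"series":{"type":"array"},"force":{"type":"number"}},"required":["series"]}

```bash
mkdir -p pics; ls; python3 - <<'E'
from station import ctrl, imaging
import cv2
o=ctrl.get_obs();print(o)
for n in("scene","top"):
    i=imaging.get_image(n);cv2.imwrite(f"pics/{n}0.png",i["color"]);print(n,i["fx"],i["fy"],i["cx"],i["cy"],i["D"],i["extrinsics"])
E
```

```text
pics
{'t': 0.0, 'q': array([-1.26696635e+00,  5.33776928e-02,  1.61428466e+00, -1.80153813e-05,
        1.47597706e+00, -1.18981044e-01]), 'dq': array([ 2.26382671e-04,  1.02194829e-03, -1.79574776e-03, -1.35020514e-05,
        3.08599980e-04, -3.49289098e-04]), 'effort': array([ 1.23865277e-03, -3.93678403e+01, -3.70176852e+01, -4.15411603e-05,
        7.00151242e-03,  3.76019941e-06]), 'tool_pos': array([ 0.25625407, -0.56930405,  0.19645574]), 'tool_rot': array([-3.06965962e+00, -6.58789314e-01,  3.24564510e-04]), 'contact_force': array([ 0.18808036, -0.03106481,  0.48270896]), 'wrist_torque': array([ 0.02305647, -0.06487463, -0.02054392]), 'grip_force': 0.0, 'opening': 0.08540326400743466}
scene 542.0519907583163 542.0519907583163 321.4277552197155 248.0019474444175 [-0.03442918  0.          0.          0.          0.        ] [[ 0.77930842  0.62662213 -0.00480539 -0.41168934]
 [ 0.33075321 -0.41783551 -0.84617717 -0.1260361 ]
 [-0.5322412   0.65784359 -0.53288001  1.23572368]
 [ 0.          0.          0.          1.        ]]
top 477.23781749765766 477.23781749765766 323.1435983046741 236.1912993648204 [-0.08723931  0.          0.          0.          0.        ] [[-0.01374448 -0.99916593  0.03845178 -0.00301031]
 [-0.99871319  0.0118405  -0.04931294  0.54308931]
 [ 0.04881652 -0.03908008 -0.99804293  0.84502597]
 [ 0.          0.          0.          1.        ]]
```

View pics/scene0.png

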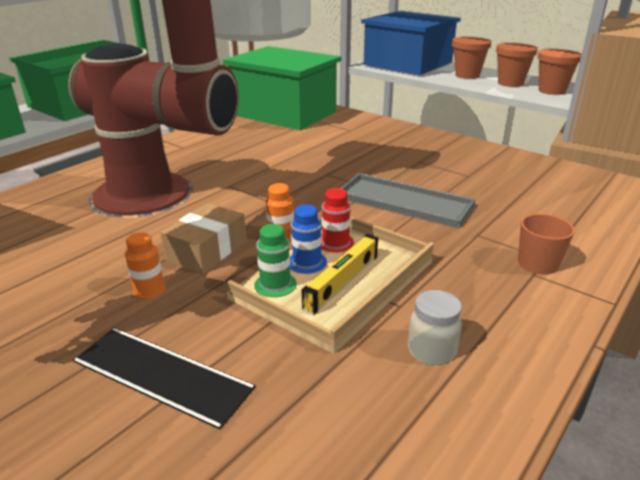

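View pics/top0.png

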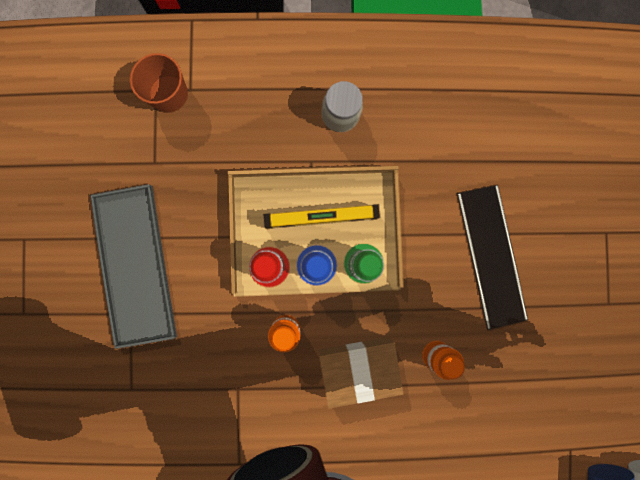

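Candidates for the wanted cans, as top / scene pixels:
- **Red, blue and green cans in the crate:** (268,266)/(336,220), (316,265)/(307,238), (363,263)/(274,260).
- **Orange look-alikes:** (284,335)/(281,210) and (445,360)/(144,265). By the description these are not meant.
- **Other objects:** tray (133,265), mat (492,256), level (322,216), jar (343,106).

I choose the three cans inside the crate.

```bash
cat > h.py <<'E'
import numpy as np, cv2
from scipy.spatial.transform import Rotation as Rn
from station import ctrl, imaging
def KD(i): return np.array([[i["fx"],0,i["cx"]],[0,i["fy"],i["cy"]],[0,0,1.]]),np.array(i["D"],float)
def world(i,uv,z,E=None):
    K,D=KD(i); E=i["extrinsics"] if E is None else E
    p=cv2.undistortPoints(np.float64(uv).reshape(-1,1,2),K,D).reshape(-1,2)
    d=np.c_[p,np.ones(len(p))]@E[:3,:3]; c=-E[:3,:3].T@E[:3,3]
    return c+d*((z-c[2])/d[:,2])[:,None]
def wristE(i,o):
    T=np.eye(4);T[:3,:3]=Rn.from_rotvec(o["tool_rot"]).as_matrix();T[:3,3]=o["tool_pos"]
    return np.linalg.inv(T@i["hand_eye"])
def hsv(i): return cv2.cvtColor(i["color"],cv2.COLOR_BGR2HSV)
def biggest(m,box=None):
    m=m.astype(np.uint8)*255
    if box: 
        k=np.zeros_like(m);x0,y0,x1,y1=box;k[y0:y1,x0:x1]=255;m&=k
    cs,_=cv2.findContours(m,cv2.RETR_EXTERNAL,cv2.CHAIN_APPROX_NONE)
    return max(cs,key=cv2.contourArea)
def yaw(o):
    R=Rn.from_rotvec(o["tool_rot"]).as_matrix(); return np.degrees(np.arctan2(R[1,1],R[0,1]))
def rect(i,c,z,E=None):
    w=np.float32(world(i,cv2.boxPoints(cv2.minAreaRect(c)),z,E)[:,:2])
    e=[w[1]-w[0],w[2]-w[1]]; e.sort(key=np.linalg.norm); l=e[1]
    a=np.degrees(np.arctan2(l[1],l[0])); return w.mean(0),[float(np.linalg.norm(v)) for v in e],a
E
python3 - <<'E'
from h import *
i=imaging.get_image("top");H=hsv(i);im=i["color"]
c0=-i["extrinsics"][:3,:3].T@i["extrinsics"][:3,3];print("cam",c0)
g=cv2.cvtColor(im,cv2.COLOR_BGR2GRAY)
for n,ch,(x,y) in(("red",2,(268,266)),("blue",0,(316,265)),("green",1,(363,263))):
    s=im[y-35:y+35,x-35:x+35]
    s=cv2.resize(s,None,fx=4,fy=4,interpolation=cv2.INTER_CUBIC)
    r=cv2.HoughCircles(s[:,:,1] if n!="green" else s[:,:,1],cv2.HOUGH_GRADIENT,1,20,param1=80,param2=15,minRadius=40,maxRadius=110)
    for a in r[0][:5]:
        u=[a[0]/4-.4+x-35,a[1]/4-.4+y-35];print(n,np.round(u,1),a[2]/4,[world(i,u,z)[0,:2].round(4) for z in(.118,.09,.014)])
yc=biggest((H[...,0]>20)&(H[...,0]<32)&(H[...,1]>180)&(H[...,2]>150),(240,190,400,235));print("level",rect(i,yc,.054),cv2.minAreaRect(yc))
mc=biggest(H[...,2]<60,(450,170,540,340));print("mat black",rect(i,mc,.004),cv2.minAreaRect(mc))
tc=biggest((H[...,1]<70),(75,170,190,360));print("tray",rect(i,tc,.018),cv2.minAreaRect(tc))
v=im.copy()
for c in(yc,mc,tc): cv2.drawContours(v,[np.int32(cv2.boxPoints(cv2.minAreaRect(c)))],0,(255,0,255),1)
cv2.imwrite("pics/a.png",cv2.resize(v[160:360,60:560],(800,320)))
cv2.imwrite("pics/b.png",cv2.resize(v[190:310,210:410],(800,480),interpolation=cv2.INTER_CUBIC))
E
```

```text
cam [0.50109786 0.02358544 0.87026927]
red [265.5 267.2] 15.825 [array([0.4902, 0.0854]), array([0.4898, 0.0877]), array([0.4887, 0.0939])]
red [270.7 266.7] 18.45 [array([0.4909, 0.0771]), array([0.4905, 0.0791]), array([0.4895, 0.0845])]
red [274.7 263.7] 24.6 [array([0.4955, 0.0708]), array([0.4953, 0.0726]), array([0.4947, 0.0774])]
red [260. 271.] 24.325 [array([0.4844, 0.0941]), array([0.4838, 0.0967]), array([0.4821, 0.1038])]
red [271.  271.7] 22.625 [array([0.483 , 0.0768]), array([0.4824, 0.0788]), array([0.4805, 0.0842])]
blue [316.  264.7] 20.075 [array([0.4931, 0.006 ]), array([0.4928, 0.0054]), array([0.4919, 0.0036])]
blue [310.7 271.2] 22.05 [array([0.483 , 0.0144]), array([0.4823, 0.0141]), array([0.4804, 0.0132])]
blue [313.7 260. ] 21.475 [array([0.5006, 0.0095]), array([0.5006, 0.009 ]), array([0.5005, 0.0075])]
blue [318.5 269.7] 18.85 [array([0.4851, 0.0022]), array([0.4845, 0.0014]), array([ 0.4829, -0.0007])]
blue [307.5 267. ] 25.125 [array([0.4897, 0.0195]), array([0.4893, 0.0193]), array([0.4881, 0.0189])]
green [363.5 263.2] 19.825 [array([ 0.4943, -0.0691
[... 459 characters left out ...]
]), array([ 0.5043, -0.0735])]
level (array([ 0.57707536, -0.0060842 ], dtype=float32), [0.022354312241077423, 0.1764906942844391], np.float32(-85.52345)) ((321.28863525390625, 215.29049682617188), (12.897839546203613, 102.48365783691406), 84.98689270019531)
mat black (array([ 0.500104, -0.321204], dtype=float32), [0.07972006499767303, 0.26343870162963867], np.float32(-168.55507)) ((489.9963073730469, 257.65008544921875), (140.7981719970703, 41.07280731201172), 77.38068389892578)
tray (array([0.4946277 , 0.33196586], dtype=float32), [0.11535942554473877, 0.2800258994102478], np.float32(-170.80931)) ((132.68359375, 265.889892578125), (156.75802612304688, 63.23196029663086), 80.84973907470703)
```

View pics/a.png

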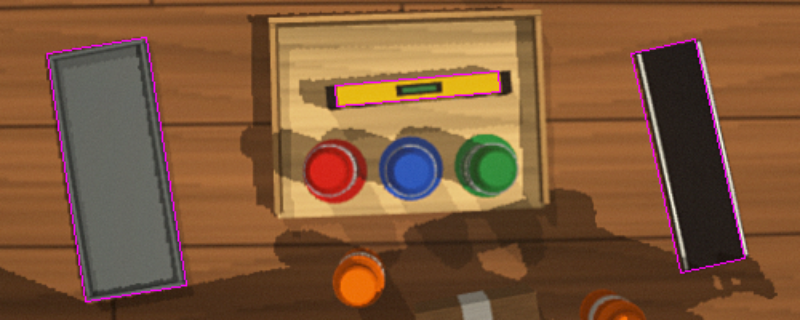

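View pics/b.png

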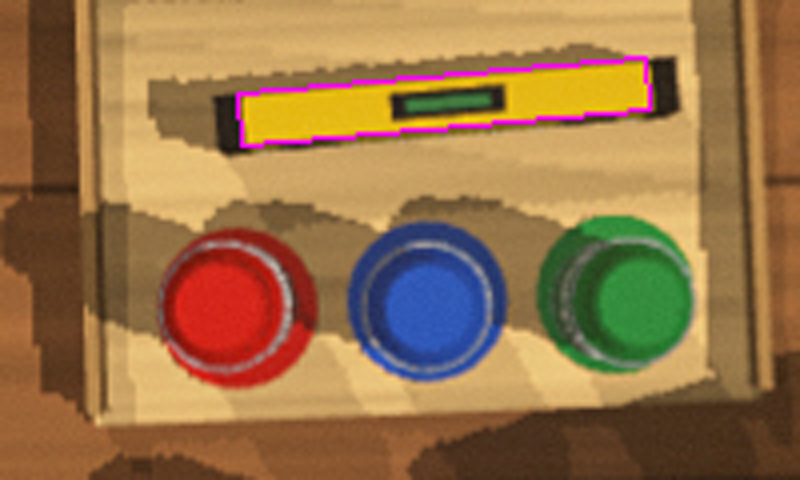

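The crop confirms the red, blue and green cans on their spots. In the top image the caps are at (265.5,266.5), (316.8,266.8) and (370.8,264.5), and the level is at (321,215). The tray and mat outlines fit well.

```bash
python3 - <<'E'
from h import *
i=imaging.get_image("top");H=hsv(i)
cap=dict(red=(265.3,266.3),blue=(316.6,266.6),green=(370.6,264.3))
hue=dict(red=(H[...,0]<6)|(H[...,0]>172),blue=(H[...,0]>100)&(H[...,0]<130),green=(H[...,0]>50)&(H[...,0]<80))
P=[]
for n in cap:
    x,y=map(int,cap[n]);c=biggest(hue[n]&(H[...,1]>110),(x-32,y-28,x+30,y+28))
    (u,v),r=cv2.minEnclosingCircle(c);s=world(i,(u,v),.014)[0,:2];k=world(i,cap[n],.118)[0,:2];P.append(s)
    print(n,np.round((u,v,r),1),"spot",s.round(4),"cap",k.round(4))
d=P[2]-P[0];print(np.linalg.norm(d),np.degrees(np.arctan2(d[1],d[0])))
# orange can tops
for b in((265,315,305,355),(420,335,470,385)):
    c=biggest((H[...,0]>6)&(H[...,0]<16)&(H[...,1]>200)&(H[...,2]>190),b);print(world(i,cv2.minEnclosingCircle(c)[0],.104)[0].round(3))
E
```

```text
red [268.8 266.6  19.8] spot [0.4898 0.088 ] cap [0.4917 0.0856]
blue [316.3 264.9  19.5] spot [0.4917 0.003 ] cap [0.4901 0.0051]
green [367.6 265.   14.6] spot [ 0.4901 -0.0894] cap [ 0.4925 -0.0804]
0.1774169924175596 -89.88943183698198
[0.381 0.058 0.104]
[ 0.336 -0.207  0.104]
```

Emit:
play_rows(
  series=[
    [0.75, [0, 0, 0], [0, 0, -1]],
    [0.75, [0, 0, 0], [0, 0, -1]],
    [0.75, [0, 0, 0], [0, 0, -1]],
    [0.75, [0, 0, 0], [0, 0, -1]],
    [0.75, [0, 0, 0], [0, 0, -1]],
    [0.75, [0, 0, 0], [0, 0, -1]],
    [0.75, [0, 0, 0], [0, 0, -1]],
    [0.75, [0, 0, 0], [0, 0, -1]],
  ],
  force=40,
)

```text
t: 1.2
tool_pos: [0.2564, -0.5697, 0.1973]
tool_rot: [-2.25, -2.192, -0.0]
contact_force: [0.5, -0.5, -0.4]
opening: 0.0642
grip_force: 0.0
```

```bash
cat > go.py <<'E'
import sys
from h import *
o=ctrl.get_obs();R=Rn.from_rotvec(o["tool_rot"]).as_matrix()
p=np.array(o["tool_pos"]);print("t",round(o["t"],2),"pos",p.round(4),"yaw",yaw(o).round(2),"tilt",np.degrees(np.arccos(-R[2,2])).round(2),"open",round(o["opening"],4),"F",o["contact_force"].round(1),"grip",round(o["grip_force"],1))
for a in sys.argv[1:]:
    v=[float(s) for s in a.split(",")];g=np.array(v[:3])
    print(a,"units",(R.T@(g-p)/.05).round(2),"turn",round((yaw(o)-v[3])/8,2) if len(v)>3 else ""); p=g
E
python3 go.py 0.491,0.086,0.19,2
```

```text
t 1.2 pos [ 0.2564 -0.5697  0.1973] yaw -1.51 tilt 0.04 open 0.0642 F [ 0.5 -0.5 -0.4] grip 0.0
0.491,0.086,0.19,2 units [13.23  4.34  0.15] turn -0.44
```

Emit:
play_rows(
  series=[
    [0.75, [0.9, 0.4, 0], [0, 0, 0]],
    [0.75, [0.9, 0.4, 0], [0, 0, 0]],
    [0.75, [0.9, 0.4, 0], [0, 0, 0]],
    [0.75, [0.9, 0.4, 0], [0, 0, 0]],
    [0.75, [0.9, 0.4, 0], [0, 0, 0]],
    [0.75, [0.9, 0.4, 0], [0, 0, 0]],
    [0.75, [0.9, 0.4, 0], [0, 0, 0]],
    [0.75, [0.9, 0.4, 0], [0, 0, 0]],
  ],
)

```text
t: 2.2
tool_pos: [0.4279, -0.2135, 0.1977]
tool_rot: [2.256, 2.186, 0.0]
contact_force: [0.9, -0.4, 0.3]
opening: 0.0641
grip_force: 0.0
```

Emit:
play_rows(
  series=[
    [0.75, [0.9, 0.2, 0], [0, 0, 0]],
    [0.75, [0.9, 0.2, 0], [0, 0, 0]],
    [0.75, [0.9, 0.2, 0], [0, 0, 0]],
    [0.75, [0.9, 0.2, 0], [0, 0, 0]],
    [0.75, [0.9, 0.2, 0], [0, 0, 0]],
    [0.75, [0.9, 0.14, 0], [0, 0, 0]],
    [0.75, [0.6, 0, 0.15], [0, 0, 0]],
    [0.75, [0, 0, 0], [0, 0, 0]],
  ],
)

```text
t: 3.2
tool_pos: [0.4931, 0.0845, 0.1893]
tool_rot: [-2.251, -2.19, 0.002]
contact_force: [-0.0, -0.3, -0.2]
opening: 0.0642
grip_force: 0.0
```

```bash
python3 go.py 0.491,0.086,0.19 0.491,0.086,0.058; python3 - <<'E'
from h import *
o=ctrl.get_obs();i=imaging.get_image("wrist");cv2.imwrite("pics/w0.png",i["color"]);E=wristE(i,o)
K,D=KD(i);T=np.linalg.inv(E);print(T[:3,3])
for n,p in dict(redtop=(.491,.086,.118),bluetop=(.491,.004,.118),level=(.577,-.006,.054)).items():
    print(n,cv2.projectPoints(np.float64([p]),cv2.Rodrigues(E[:3,:3])[0],E[:3,3],K,D)[0].ravel().round(1))
E
```

```text
t 3.2 pos [0.4931 0.0845 0.1893] yaw -1.58 tilt 0.11 open 0.0642 F [-0.  -0.3 -0.2] grip 0.0
0.491,0.086,0.19 units [ 0.03 -0.04 -0.01] turn 
0.491,0.086,0.058 units [0.   0.   2.64] turn 
[0.49493716 0.16443328 0.36494314]
redtop [314.2 238.7]
bluetop [317.7 352.9]
level [420.6 317.5]
```

View pics/w0.png

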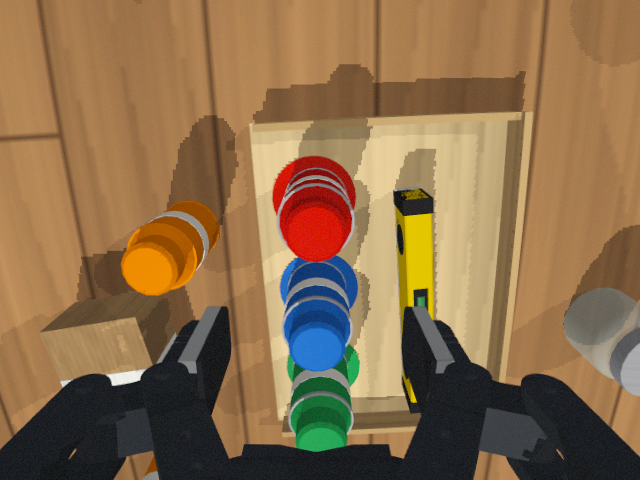

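The wrist view shows the red cap at (316,230), blue at (317,340) and green at (322,425). The level runs from (413,195) to (412,400). The caps sit about 10 px off my prediction, so I'll cross-check with the scene camera.

```bash
python3 - <<'E'
from h import *
o=ctrl.get_obs();w=imaging.get_image("wrist");E=wristE(w,o);H=hsv(w)
print(o["t"],w["fx"],w["hand_eye"].round(3).tolist())
def circ(i,uvr,ch):
    x,y=uvr[0]-40,uvr[1]-40;x=max(x,0);y=max(y,0)
    s=cv2.resize(i["color"][y:y+80,x:x+80,ch],None,fx=4,fy=4,interpolation=cv2.INTER_CUBIC)
    r=cv2.HoughCircles(s,cv2.HOUGH_GRADIENT,1,10,param1=60,param2=10,minRadius=int(4*uvr[2]*.85),maxRadius=int(4*uvr[2]*1.15))
    a=r[0][0];return (a[0]/4-.4+x,a[1]/4-.4+y),a[2]/4
for n,u,ch in(("red",(316,230,28),2),("blue",(317,340,28),0),("green",(322,425,27),1)):
    c,r=circ(w,u,ch);print(n,np.round(c,1),r,world(w,c,.118,E)[0].round(4))
K,D=KD(w)
print("tcp px",cv2.projectPoints(np.float64([o["tool_pos"]]),cv2.Rodrigues(E[:3,:3])[0],E[:3,3],K,D)[0].ravel())
s=imaging.get_image("scene");t=imaging.get_image("top")
# cap tops in scene & reprojection
K,D=KD(s)
for n,p in dict(red=(.4917,.0856,.118),blue=(.4901,.0051,.118),green=(.4925,-.0804,.118)).items():
    print(n,cv2.projectPoints(np.float64([p]),cv2.Rodrigues(s["extrinsics"][:3,:3])[0],s["extrinsics"][:3,3],K,D)[0].ravel().round(1))
s0=cv2.imread("pics/scene0.png")
cv2.imwrite("pics/c.png",cv2.resize(s0[180:300,230:370],(700,600),interpolation=cv2.INTER_CUBIC))
E
```

```text
3.25 417.4828223597272 [[-0.001, -0.952, -0.305, 0.08], [1.0, -0.001, -0.001, -0.001], [0.001, -0.305, 0.952, -0.176], [0.0, 0.0, 0.0, 1.0]]
red [314.5 232.7] 27.65 [0.4916 0.0886 0.118 ]
blue [316.7 338.7] 30.475 [0.4908 0.0137 0.118 ]
green [316.2 421.5] 29.45 [ 0.4884 -0.0561  0.118 ]
tcp px [317.74643086 288.59420347]
red [335.2 192.5]
blue [305.4 209. ]
green [271.6 229.4]
```

View pics/c.png

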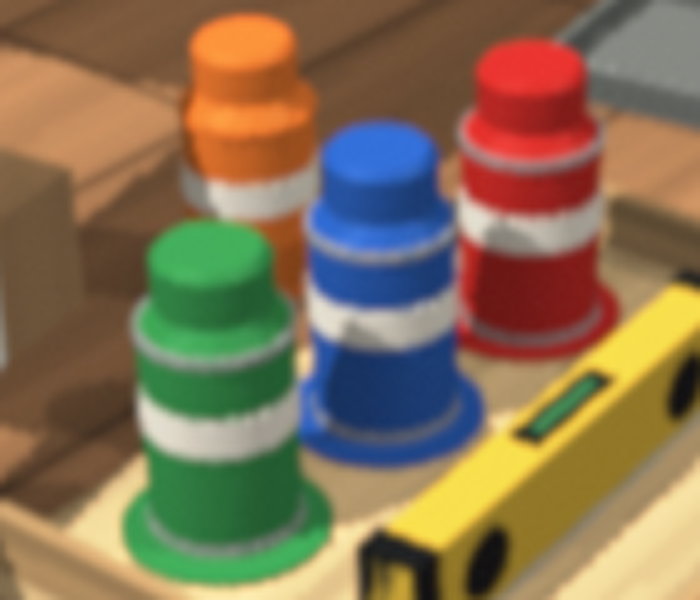

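The scene caps match the prediction: red at (336,193), blue at (306,210), green at (272,230), each within 1 px. I trust top plus scene and lower onto red.

Emit:
play_rows(
  series=[
    [0.75, [0.04, -0.04, 0.8], [0, 0, 0]],
    [0.75, [0, 0, 0.8], [0, 0, 0]],
    [0.75, [0, 0, 0.7], [0, 0, 0]],
    [0.75, [0, 0, 0.32], [0, 0, 0]],
    [0.75, [0, 0, 0], [0, 0, 0]],
    [0.2, [0, 0, 0], [0, 0, 0]],
    [0.2, [0, 0, 0], [0, 0, 0]],
    [0.2, [0, 0, 0], [0, 0, 0]],
  ],
)

```text
t: 4.4
tool_pos: [0.4933, 0.0851, 0.0615]
tool_rot: [2.254, 2.185, 0.004]
contact_force: [-2.2, 0.8, 6.2]
opening: 0.0383
grip_force: 41.1
```

```bash
python3 go.py 0.491,0.086,0.20 0.579,0.348,0.20 0.579,0.348,0.05;  python3 - <<'E'
from h import *
i=imaging.get_image("wrist");cv2.imwrite("pics/w1.png",i["color"])
E
```

```text
t 4.4 pos [0.4933 0.0851 0.0615] yaw -1.77 tilt 0.19 open 0.0383 F [-2.2  0.8  6.2] grip 41.1
0.491,0.086,0.20 units [ 0.02 -0.04 -2.77] turn 
0.579,0.348,0.20 units [5.29 1.6  0.01] turn 
0.579,0.348,0.05 units [-0.   -0.01  3.  ] turn
```

View pics/w1.png

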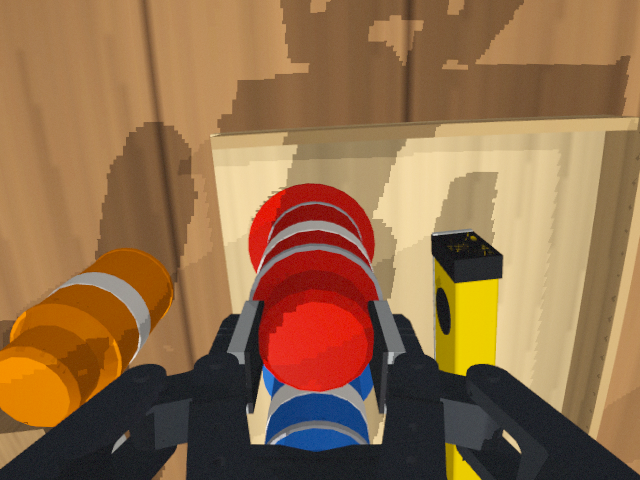

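The wrist view shows red centred between the pads at (315,340), but the opening reads 38 mm against the 52 mm wall. I'll lift straight up a little and check the hold.

Emit:
play_rows(
  series=[
    [0.2, [0, 0, -0.5], [0, 0, 0]],
    [0.2, [0, 0, -0.6], [0, 0, 0]],
    [0.2, [0, 0, -0.9], [0, 0, 0]],
    [0.2, [0, 0, -0.9], [0, 0, 0]],
    [0.2, [0, 0, 0], [0, 0, 0]],
  ],
)

```text
t: 5.08
tool_pos: [0.4948, 0.0852, 0.2097]
tool_rot: [2.25, 2.182, 0.012]
contact_force: [-0.3, -1.0, -2.3]
opening: 0.0389
grip_force: 40.7
```

```bash
python3 go.py 0.579,0.348,0.20 0.579,0.348,0.06;  python3 - <<'E'
from h import *
a=imaging.get_image("wrist")["color"];b=imaging.get_image("scene")["color"]
cv2.imwrite("pics/w2.png",np.hstack([cv2.resize(a,(400,300)),cv2.resize(b[100:340,180:500],(400,300))]))
E
```

```text
t 5.08 pos [0.4948 0.0852 0.2097] yaw -1.77 tilt 0.58 open 0.0389 F [-0.3 -1.  -2.3] grip 40.7
0.579,0.348,0.20 units [5.3  1.52 0.21] turn 
0.579,0.348,0.06 units [-0.   -0.03  2.8 ] turn
```

View pics/w2.png

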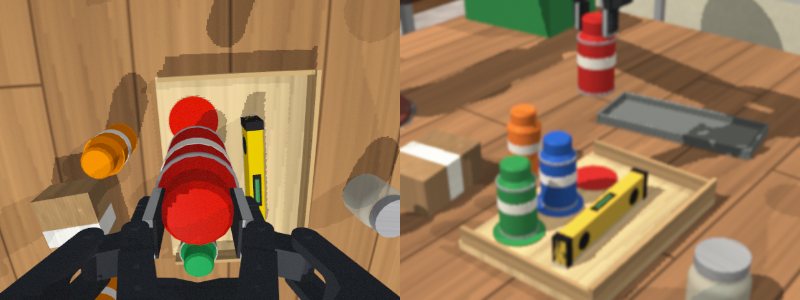

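The can hangs upright in the fingers, held by its cap. The red spot is free, at (193,118) in the left half. On to the tray's far slot.

Emit:
play_rows(
  series=[
    [0.2, [0.5, 0.2, 0], [0, 0, 0]],
    [0.2, [0.9, 0.3, 0], [0, 0, 0]],
    [0.2, [0.9, 0.3, 0], [0, 0, 0]],
    [0.2, [0.9, 0.3, 0], [0, 0, 0]],
    [0.2, [0.9, 0.2, 0.1], [0, 0, 0]],
    [0.2, [0.8, 0.2, 0.1], [0, 0, 0]],
    [0.2, [0.4, 0.02, 0], [0, 0, 0]],
    [0.2, [0, 0, 0], [0, 0, 0]],
  ],
)

```text
t: 6.18
tool_pos: [0.575, 0.3479, 0.1922]
tool_rot: [-2.253, -2.188, 0.005]
contact_force: [-0.4, 0.2, -1.5]
opening: 0.0381
grip_force: 40.7
```

```bash
python3 go.py 0.579,0.348,0.20 0.579,0.348,0.056
```

```text
t 6.17 pos [0.575  0.3479 0.1922] yaw -1.69 tilt 0.19 open 0.0381 F [-0.4  0.2 -1.5] grip 40.7
0.579,0.348,0.20 units [ 0.    0.08 -0.16] turn 
0.579,0.348,0.056 units [0.01 0.01 2.88] turn
```

Emit:
play_rows(
  series=[
    [0.2, [0, 0.06, 0.6], [0, 0, 0]],
    [0.2, [0, 0, 0.8], [0, 0, 0]],
    [0.2, [0, 0, 0.7], [0, 0, 0]],
    [0.2, [0, 0, 0.4], [0, 0, 0]],
    [0.2, [0, 0, 0.2], [0, 0, 0]],
    [0.2, [0, 0, 0], [0, 0, 0]],
    [0.2, [0, 0, 0], [0, 0, 0]],
  ],
)

```text
t: 7.05
tool_pos: [0.5802, 0.3479, 0.0612]
tool_rot: [2.255, 2.186, 0.004]
contact_force: [-0.2, 0.0, -1.1]
opening: 0.0384
grip_force: 40.7
```

```bash
python3 go.py 0.579,0.348,0.055
```

```text
t 7.05 pos [0.5802 0.3479 0.0612] yaw -1.78 tilt 0.17 open 0.0384 F [-0.2  0.  -1.1] grip 40.7
0.579,0.348,0.055 units [ 0.   -0.02  0.12] turn
```

Emit:
play_rows(
  series=[
    [0.2, [0, 0, 0.06], [0, 0, 0]],
    [0.2, [0, 0, 0.06], [0, 0, 0]],
    [0.2, [0, 0, 0], [0, 0, 0]],
  ],
)

```text
t: 7.42
tool_pos: [0.5787, 0.3474, 0.0529]
tool_rot: [-2.255, -2.187, 0.001]
contact_force: [0.8, -0.1, -0.6]
opening: 0.0386
grip_force: 40.7
```

```bash
python3 go.py 0.579,0.348,0.055
```

```text
t 7.42 pos [0.5787 0.3474 0.0529] yaw -1.77 tilt 0.04 open 0.0386 F [ 0.8 -0.1 -0.6] grip 40.7
0.579,0.348,0.055 units [ 0.01  0.   -0.04] turn
```

Emit:
play_rows(
  series=[
    [0.75, [0, 0, 0], [0, 0, 0]],
    [0.75, [0, 0, 0], [0, 0, 0]],
    [0.75, [0, 0, 0], [0, 0, 0]],
    [0.75, [0, 0, -0.5], [0, 0, 0]],
    [0.75, [0, 0, -0.9], [0, 0, 0]],
    [0.75, [0, 0, -0.9], [0, 0, 0]],
    [0.75, [0, 0, -0.6], [0, 0, 0]],
  ],
)

```text
t: 8.3
tool_pos: [0.5799, 0.3479, 0.2015]
tool_rot: [2.255, 2.186, 0.005]
contact_force: [-0.3, 0.8, 0.4]
opening: 0.0641
grip_force: 0.0
```

Emit:
play_rows(
  series=[
    [0.75, [-0.95, -0.2, 0], [0, 0, 0]],
    [0.75, [-0.95, -0.2, 0], [0, 0, 0]],
    [0.75, [-0.95, -0.2, 0], [0, 0, 0]],
    [0.75, [-0.95, -0.2, 0], [0, 0, 0]],
    [0.75, [-0.95, -0.2, 0], [0, 0, 0]],
    [0.75, [-0.95, -0.2, 0], [0, 0, 0]],
    [0.75, [-0.8, -0.2, 0], [0, 0, 0]],
    [0.75, [-0.4, -0.15, 0], [0, 0, 0]],
  ],
)

```text
t: 9.3
tool_pos: [0.4904, 0.0033, 0.1985]
tool_rot: [2.257, 2.184, 0.0]
contact_force: [0.5, 0.7, 0.5]
opening: 0.0643
grip_force: 0.0
```

```bash
python3 - <<'E'
from h import *
i=imaging.get_image("top");H=hsv(i)
c=biggest(((H[...,0]<6)|(H[...,0]>172))&(H[...,1]>150),(60,160,200,370));m=cv2.minEnclosingCircle(c);print("tray red",m,world(i,m[0],.09)[0])
c=biggest(((H[...,0]<6)|(H[...,0]>172))&(H[...,1]>150),(235,235,305,300));m=cv2.minEnclosingCircle(c);M=cv2.moments(c);print("red spot",m,world(i,(M["m10"]/M["m00"],M["m01"]/M["m00"]),.014)[0])
cv2.imwrite("pics/d.png",cv2.resize(i["color"][160:360,60:460],(800,400)))
E
python3 go.py .491,.0045,.2 .491,.0045,.063
```

```text
tray red ((106.0, 215.77777099609375), 16.23943519592285) [0.57709424 0.34978393 0.09      ]
red spot ((287.5, 268.828125), 33.92047882080078) [0.47513971 0.04817225 0.014     ]
t 9.35 pos [0.4899 0.002  0.1985] yaw -1.95 tilt 0.11 open 0.0641 F [0.6 0.4 0.1] grip 0.0
.491,.0045,.2 units [ 0.05  0.02 -0.03] turn 
.491,.0045,.063 units [ 0.01 -0.    2.74] turn
```

View pics/d.png

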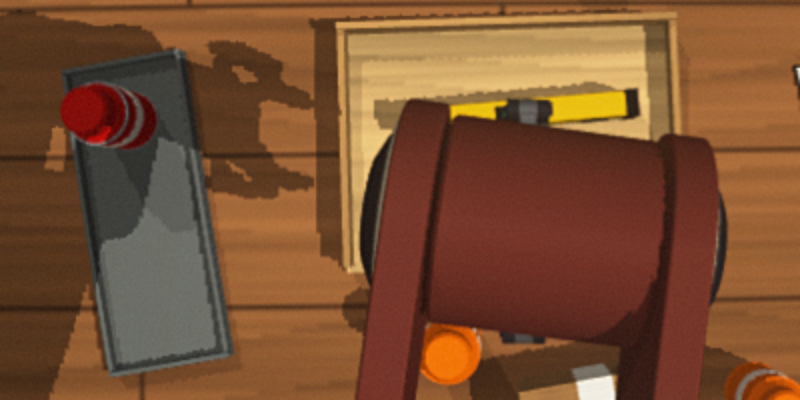

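The red can stands upright in the tray; its cap is at (88,110) in the crop. Next, blue.

Emit:
play_rows(
  series=[
    [0.75, [0.05, 0.02, 0.7], [0, 0, 0]],
    [0.75, [0, 0, 0.8], [0, 0, 0]],
    [0.75, [0, 0, 0.8], [0, 0, 0]],
    [0.75, [0, 0, 0.42], [0, 0, 0]],
    [0.75, [0, 0, 0], [0, 0, 0]],
    [0.2, [0, 0, 0], [0, 0, 0]],
    [0.2, [0, 0, 0], [0, 0, 0]],
    [0.2, [0, 0, 0], [0, 0, 0]],
  ],
)

```text
t: 10.35
tool_pos: [0.4933, 0.0074, 0.0642]
tool_rot: [2.254, 2.185, 0.003]
contact_force: [-1.5, 0.1, 6.7]
opening: 0.0384
grip_force: 40.8
```

```bash
python3 go.py 0.491,0.004,0.20 0.495,0.334,0.20 0.495,0.334,0.055
```

```text
t 10.35 pos [0.4933 0.0074 0.0642] yaw -1.77 tilt 0.17 open 0.0384 F [-1.5  0.1  6.7] grip 40.8
0.491,0.004,0.20 units [-0.07 -0.04 -2.72] turn 
0.495,0.334,0.20 units [ 6.6  -0.12 -0.  ] turn 
0.495,0.334,0.055 units [ 0.   -0.01  2.9 ] turn
```

Emit:
play_rows(
  series=[
    [0.2, [0, 0, -0.5], [0, 0, 0]],
    [0.2, [0, 0, -0.8], [0, 0, 0]],
    [0.2, [0, 0, -0.8], [0, 0, 0]],
    [0.2, [0, 0, -0.7], [0, 0, 0]],
    [0.2, [0.5, 0, 0], [0, 0, 0]],
    [0.2, [0.9, 0, 0], [0, 0, 0]],
    [0.2, [0.9, 0, 0], [0, 0, 0]],
    [0.2, [0.9, 0, 0], [0, 0, 0]],
  ],
)

```text
t: 11.35
tool_pos: [0.4968, 0.1688, 0.2021]
tool_rot: [2.256, 2.186, 0.001]
contact_force: [0.2, 0.8, -1.6]
opening: 0.0383
grip_force: 40.7
```

Emit:
play_rows(
  series=[
    [0.2, [0.9, 0, 0], [0, 0, 0]],
    [0.2, [0.9, 0, 0], [0, 0, 0]],
    [0.2, [0.9, 0, 0], [0, 0, 0]],
    [0.2, [0.5, -0.06, 0], [0, 0, 0]],
    [0.2, [0.1, 0, 0.5], [0, 0, 0]],
    [0.2, [0, 0, 0.8], [0, 0, 0]],
    [0.2, [0, 0, 0.7], [0, 0, 0]],
    [0.2, [0, 0, 0], [0, 0, 0]],
  ],
)

```text
t: 12.35
tool_pos: [0.4962, 0.3311, 0.0981]
tool_rot: [-2.254, -2.185, 0.012]
contact_force: [-0.4, -0.2, -0.8]
opening: 0.0383
grip_force: 40.7
```

```bash
python3 go.py 0.495,0.334,0.055
```

```text
t 12.35 pos [0.4962 0.3311 0.0981] yaw -1.78 tilt 0.46 open 0.0383 F [-0.4 -0.2 -0.8] grip 40.7
0.495,0.334,0.055 units [ 0.06 -0.02  0.86] turn
```

Emit:
play_rows(
  series=[
    [0.2, [0.06, -0.02, 0.4], [0, 0, 0]],
    [0.2, [0, 0, 0.3], [0, 0, 0]],
    [0.2, [0, 0, 0.14], [0, 0, 0]],
    [0.2, [0, 0, 0], [0, 0, 0]],
    [0.2, [0, 0, 0], [0, 0, 0]],
  ],
)

```text
t: 12.98
tool_pos: [0.4986, 0.3357, 0.0609]
tool_rot: [2.255, 2.186, 0.002]
contact_force: [-0.0, -0.8, -1.7]
opening: 0.0386
grip_force: 40.7
```

```bash
python3 go.py 0.495,0.334,0.055
```

```text
t 12.97 pos [0.4986 0.3357 0.0609] yaw -1.78 tilt 0.07 open 0.0386 F [-0.  -0.8 -1.7] grip 40.7
0.495,0.334,0.055 units [-0.04 -0.07  0.12] turn
```

Emit:
play_rows(
  series=[
    [0.2, [-0.03, -0.07, 0.06], [0, 0, 0]],
    [0.2, [0, 0, 0.05], [0, 0, 0]],
    [0.2, [0, 0, 0], [0, 0, 0]],
    [0.75, [0, 0, 0], [0, 0, 0]],
    [0.75, [0, 0, 0], [0, 0, 0]],
    [0.75, [0, 0, 0], [0, 0, 0]],
    [0.75, [0, 0, -0.5], [0, 0, 0]],
    [0.75, [0, 0, -0.8], [0, 0, 0]],
  ],
)

```text
t: 13.98
tool_pos: [0.4932, 0.3333, 0.1183]
tool_rot: [-2.255, -2.186, 0.007]
contact_force: [-0.8, -0.1, 0.7]
opening: 0.0643
grip_force: 0.0
```

Emit:
play_rows(
  series=[
    [0.75, [0, 0, -0.9], [0, 0, 0]],
    [0.75, [0, 0, -0.7], [0, 0, 0]],
    [0.75, [-0.9, 0, 0], [0, 0, 0]],
    [0.75, [-0.9, 0, 0], [0, 0, 0]],
    [0.75, [-0.9, 0, 0], [0, 0, 0]],
    [0.75, [-0.9, 0, 0], [0, 0, 0]],
    [0.75, [-0.9, 0, 0], [0, 0, 0]],
    [0.75, [-0.9, 0, 0], [0, 0, 0]],
  ],
)

```text
t: 14.98
tool_pos: [0.486, 0.0628, 0.1998]
tool_rot: [2.255, 2.187, 0.001]
contact_force: [1.0, -0.1, 1.0]
opening: 0.0644
grip_force: 0.0
```

Emit:
play_rows(
  series=[
    [0.75, [-0.9, 0.1, 0], [0, 0, 0]],
    [0.75, [-0.9, 0.1, 0], [0, 0, 0]],
    [0.75, [-0.8, 0, 0], [0, 0, 0]],
    [0.75, [-0.3, 0, 0], [0, 0, 0]],
    [0.75, [0, 0, 0], [0, 0, 0]],
  ],
)

```text
t: 15.6
tool_pos: [0.4916, -0.0812, 0.1996]
tool_rot: [-2.257, -2.185, -0.001]
contact_force: [0.7, 1.5, 0.4]
opening: 0.0643
grip_force: 0.0
```

```bash
python3 go.py .4925,-.081,.19 .4925,-.081,.063; python3 - <<'E'
from h import *
i=imaging.get_image("top");H=hsv(i)
for n,m,b in (("redtray",(H[...,0]<6)|(H[...,0]>172),(60,160,200,370)),("bluetray",(H[...,0]>100)&(H[...,0]<130),(60,160,200,370)),("redspot",(H[...,0]<6)|(H[...,0]>172),(240,240,300,300))):
    c=biggest(m&(H[...,1]>120),b);q=cv2.minEnclosingCircle(c);print(n,np.round(q[0],1),q[1],world(i,q[0],.014 if "spot" in n else .09)[0].round(4))
E
```

```text
t 15.6 pos [ 0.4916 -0.0812  0.1996] yaw -1.86 tilt 0.03 open 0.0643 F [0.7 1.5 0.4] grip 0.0
.4925,-.081,.19 units [0.   0.02 0.19] turn 
.4925,-.081,.063 units [-0.    0.    2.54] turn 
redtray [108.5 217. ] 18.927593231201172 [0.575  0.3456 0.09  ]
bluetray [116.5 267.6] 15.911802291870117 [0.4919 0.3316 0.09  ]
redspot [268.8 266.5] 19.765445709228516 [0.4899 0.0881 0.014 ]
```

Emit:
play_rows(
  series=[
    [0.75, [0, 0.02, 0.7], [0, 0, 0]],
    [0.75, [0, 0, 0.8], [0, 0, 0]],
    [0.75, [0, 0, 0.8], [0, 0, 0]],
    [0.75, [0, 0, 0.42], [0, 0, 0]],
    [0.75, [0, 0, 0], [0, 0, 0]],
    [0.2, [0, 0, 0], [0, 0, 0]],
    [0.2, [0, 0, 0], [0, 0, 0]],
    [0.2, [0, 0, 0], [0, 0, 0]],
  ],
)

```text
t: 16.65
tool_pos: [0.494, -0.0813, 0.0657]
tool_rot: [2.254, 2.185, 0.003]
contact_force: [-1.8, 0.3, 4.9]
opening: 0.0382
grip_force: 40.8
```

Emit:
play_rows(
  series=[
    [0.2, [0, 0, -0.5], [0, 0, 0]],
    [0.2, [0, 0, -0.8], [0, 0, 0]],
    [0.2, [0, 0, -0.8], [0, 0, 0]],
    [0.2, [0, 0, -0.7], [0, 0, 0]],
    [0.2, [0, 0, 0], [0, 0, 0]],
  ],
)

```text
t: 17.27
tool_pos: [0.4947, -0.0817, 0.2075]
tool_rot: [2.251, 2.182, 0.006]
contact_force: [-0.4, -1.1, -1.4]
opening: 0.0381
grip_force: 40.6
```

```bash
python3 go.py 0.411,0.321,0.20 0.411,0.321,0.1; python3 - <<'E'
from h import *
a=imaging.get_image("scene")["color"];cv2.imwrite("pics/e.png",cv2.resize(a[100:340,180:500],(400,300)))
E
```

```text
t 17.27 pos [ 0.4947 -0.0817  0.2075] yaw -1.79 tilt 0.43 open 0.0381 F [-0.4 -1.1 -1.4] grip 40.6
0.411,0.321,0.20 units [ 8.   -1.93  0.12] turn 
0.411,0.321,0.1 units [ 0.   -0.01  2.  ] turn
```

View pics/e.png

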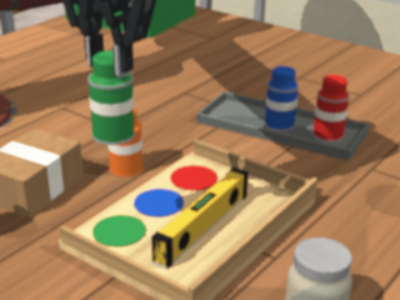

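Green is held upright at (111,95), red and blue stand in the tray at (333,108) and (283,98), and the level is undisturbed.

Emit:
play_rows(
  series=[
    [0.2, [0.5, -0.1, 0], [0, 0, 0]],
    [0.2, [0.9, -0.2, 0], [0, 0, 0]],
    [0.2, [0.9, -0.2, 0], [0, 0, 0]],
    [0.2, [0.9, -0.2, 0], [0, 0, 0]],
    [0.2, [0.9, -0.2, 0], [0, 0, 0]],
    [0.2, [0.9, -0.3, 0], [0, 0, 0]],
    [0.2, [0.9, -0.3, 0], [0, 0, 0]],
    [0.2, [0.9, -0.3, 0], [0, 0, 0]],
  ],
)

```text
t: 18.32
tool_pos: [0.4115, 0.2625, 0.2011]
tool_rot: [-2.255, -2.186, 0.005]
contact_force: [-0.1, 0.8, -0.3]
opening: 0.0381
grip_force: 40.6
```

Emit:
play_rows(
  series=[
    [0.2, [0.8, -0.13, 0], [0, 0, 0]],
    [0.2, [0.4, 0, 0], [0, 0, 0]],
    [0.2, [0, 0, 0.6], [0, 0, 0]],
    [0.2, [0, 0, 0.8], [0, 0, 0]],
    [0.2, [0, 0, 0.7], [0, 0, 0]],
    [0.2, [0, 0, 0], [0, 0, 0]],
    [0.2, [0, 0, 0], [0, 0, 0]],
  ],
)

```text
t: 19.2
tool_pos: [0.4093, 0.3217, 0.0995]
tool_rot: [2.256, 2.186, 0.001]
contact_force: [-0.6, 1.1, -1.7]
opening: 0.038
grip_force: 40.7
```

```bash
python3 go.py 0.411,0.321,0.057
```

```text
t 19.2 pos [0.4093 0.3217 0.0995] yaw -1.81 tilt 0.05 open 0.038 F [-0.6  1.1 -1.7] grip 40.7
0.411,0.321,0.057 units [-0.01  0.03  0.85] turn
```

Emit:
play_rows(
  series=[
    [0.2, [0, 0.03, 0.4], [0, 0, 0]],
    [0.2, [0, 0, 0.3], [0, 0, 0]],
    [0.2, [0, 0, 0.14], [0, 0, 0]],
    [0.2, [0, 0, 0], [0, 0, 0]],
    [0.2, [0, 0, 0], [0, 0, 0]],
  ],
)

```text
t: 19.82
tool_pos: [0.4105, 0.3219, 0.0572]
tool_rot: [2.255, 2.187, 0.001]
contact_force: [-0.2, -0.2, -1.3]
opening: 0.0379
grip_force: 40.7
```

```bash
python3 go.py 0.411,0.321,0.057
```

```text
t 19.82 pos [0.4105 0.3219 0.0572] yaw -1.77 tilt 0.05 open 0.0379 F [-0.2 -0.2 -1.3] grip 40.7
0.411,0.321,0.057 units [-0.02  0.01  0.  ] turn
```

Emit:
play_rows(
  series=[
    [0.2, [0, 0, 0.05], [0, 0, 0]],
    [0.2, [0, 0, 0], [0, 0, 0]],
    [0.75, [0, 0, 0], [0, 0, 0]],
    [0.75, [0, 0, 0], [0, 0, 0]],
    [0.75, [0, 0, 0], [0, 0, 0]],
    [0.75, [0, 0, -0.5], [0, 0, 0]],
    [0.75, [0, 0, -0.9], [0, 0, 0]],
    [0.75, [0, 0, -0.9], [0, 0, 0]],
  ],
)

```text
t: 20.82
tool_pos: [0.4097, 0.3214, 0.1698]
tool_rot: [-2.256, -2.186, 0.002]
contact_force: [0.6, 0.1, -0.1]
opening: 0.0641
grip_force: 0.0
```

Emit:
play_rows(
  series=[
    [0.75, [0, 0, -0.5], [0, 0, 0]],
    [0.75, [-0.9, 0.4, 0], [0, 0, 0]],
    [0.75, [-0.9, 0.4, 0], [0, 0, 0]],
    [0.75, [-0.9, 0.4, 0], [0, 0, 0]],
    [0.75, [-0.9, 0.5, 0], [0, 0, 0]],
    [0.75, [-0.9, 0.5, 0], [0, 0, 0]],
    [0.75, [-0.9, 0.5, 0], [0, 0, 0]],
    [0.75, [0, 0, 0], [0, 0, -0.79]],
  ],
)

```text
t: 21.82
tool_pos: [0.5376, 0.0446, 0.1938]
tool_rot: [-2.134, -2.306, 0.001]
contact_force: [0.5, 0.2, -0.2]
opening: 0.0639
grip_force: 0.0
```

```bash
python3 - <<'E'
from h import *
i=imaging.get_image("top");H=hsv(i)
for n,m,b in (("redtray",(H[...,0]<6)|(H[...,0]>172),(60,160,200,370)),("bluetray",(H[...,0]>100)&(H[...,0]<130),(60,160,200,370)),("greentray",(H[...,0]>50)&(H[...,0]<80),(60,160,200,370)),("level",(H[...,0]>20)&(H[...,0]<32)&(H[...,1]>180)&(H[...,2]>150),(240,190,400,235))):
    c=biggest(m&(H[...,1]>120),b);q=cv2.minEnclosingCircle(c);print(n,np.round(q[0],1),q[1],world(i,q[0],.09)[0].round(4))
a=imaging.get_image("scene")["color"];o=ctrl.get_obs();w=imaging.get_image("wrist");W=hsv(w);E=wristE(w,o)
c=biggest((W[...,0]>20)&(W[...,0]<32)&(W[...,1]>180)&(W[...,2]>100));print(rect(w,c,.054,E),cv2.boundingRect(c))
cv2.imwrite("pics/f.png",np.hstack([cv2.resize(w["color"],(400,300)),cv2.resize(a[100:340,180:500],(400,300))]))
E
python3 go.py .577,-.006,.12,4.5
```

```text
redtray [189.  264.5] 104.97747802734375 [0.4957 0.2122 0.09  ]
bluetray [116.6 267.5] 16.016233444213867 [0.4921 0.3314 0.09  ]
greentray [121.5 319.4] 15.890745162963867 [0.4075 0.3236 0.09  ]
level [368.  211.5] 7.159010887145996 [ 0.5792 -0.0816  0.09  ]
(array([ 0.5765686 , -0.00321792], dtype=float32), [0.023667585104703903, 0.17781203985214233], np.float32(94.15647)) (343, 167, 37, 203)
t 21.98 pos [0.5366 0.0474 0.1938] yaw 4.41 tilt 0.05 open 0.064 F [ 0.  -0.1  0.4] grip 0.0
.577,-.006,.12,4.5 units [-1.13  0.73  1.47] turn -0.01
```

View pics/f.png

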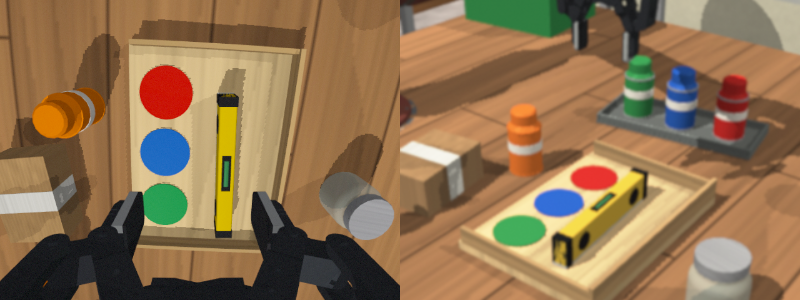

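All three cans stand in the tray, at (640,88), (682,97) and (732,107). The level is undisturbed at (227,165), with yaw matching the tool. Grasp the level.

Emit:
play_rows(
  series=[
    [0.75, [-0.6, 0.4, 0], [0, 0, 0]],
    [0.75, [-0.51, 0.33, 0], [0, 0, 0]],
    [0.75, [0, 0, 0.6], [0, 0, 0]],
    [0.75, [0, 0, 0.9], [0, 0, 0]],
    [0.75, [0, 0, 0.9], [0, 0, 0]],
    [0.75, [0, 0, 0.5], [0, 0, 0]],
    [0.75, [0, 0, 0], [0, 0, 0]],
    [0.75, [0, 0, 0], [0, 0, 0]],
  ],
)

```text
t: 22.98
tool_pos: [0.5784, -0.0044, 0.0507]
tool_rot: [2.13, 2.307, 0.002]
contact_force: [0.7, 0.2, -0.0]
opening: 0.0641
grip_force: 0.0
```

```bash
python3 go.py .577,-.005,.023,4.5
```

```text
t 22.98 pos [ 0.5784 -0.0044  0.0507] yaw 4.55 tilt 0.12 open 0.0641 F [ 0.7  0.2 -0. ] grip 0.0
.577,-.005,.023,4.5 units [-0.01 -0.03  0.55] turn 0.01
```

Emit:
play_rows(
  series=[
    [0.75, [0, -0.03, 0.3], [0, 0, 0]],
    [0.75, [0, 0, 0.25], [0, 0, 0]],
    [0.75, [0, 0, 0], [0, 0, 0]],
    [0.0, [0, 0, 0], [0, 0, 0]],
    [0.0, [0, 0, 0], [0, 0, 0]],
    [0.0, [0, 0, 0], [0, 0, 0]],
    [0.0, [0, 0, 0], [0, 0, 0]],
  ],
)

```text
t: 23.85
tool_pos: [0.5762, -0.0049, 0.0219]
tool_rot: [2.131, 2.307, 0.0]
contact_force: [0.6, 0.3, -0.1]
opening: -0.0002
grip_force: 0.0
```

Emit:
play_rows(
  series=[
    [0.0, [0, 0, -0.4], [0, 0, 0]],
    [0.0, [0, 0, -0.8], [0, 0, 0]],
    [0.0, [0, 0, -0.8], [0, 0, 0]],
    [0.0, [0, 0, -0.6], [0, 0, 0]],
    [0.0, [0, 0, 0], [0, 0, 0]],
  ],
)

```text
t: 24.48
tool_pos: [0.5786, -0.0052, 0.1569]
tool_rot: [2.127, 2.303, 0.008]
contact_force: [0.1, -0.1, 0.0]
opening: 0.0002
grip_force: 0.0
```

```bash
python3 go.py .500,-.321,.14,-78.55; python3 - <<'E'
from h import *
a=imaging.get_image("scene")["color"];w=imaging.get_image("wrist")
cv2.imwrite("pics/g.png",np.hstack([cv2.resize(w["color"],(400,300)),cv2.resize(a[100:340,180:500],(400,300))]))
E
```

```text
t 24.48 pos [ 0.5786 -0.0052  0.1569] yaw 4.55 tilt 0.49 open 0.0002 F [ 0.1 -0.1  0. ] grip 0.0
.500,-.321,.14,-78.55 units [-6.17 -2.07  0.33] turn 10.39
```

View pics/g.png

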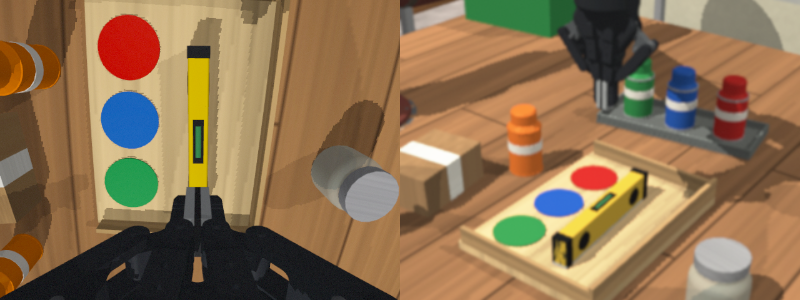

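The level is still in place at (198,120) and the fingers are shut on air above it. So the fingertips sit about 34 mm behind the reported TCP, which also explains why the cans were held by the cap. I'll go about 34 mm deeper.

Emit:
play_rows(
  series=[
    [0.75, [0, 0, 0], [0, 0, 0]],
    [0.75, [0, -0.03, 0.5], [0, 0, 0]],
    [0.75, [0, 0, 0.8], [0, 0, 0]],
    [0.75, [0, 0, 0.8], [0, 0, 0]],
    [0.75, [0, 0, 0.6], [0, 0, 0]],
    [0.75, [0, 0, 0.3], [0, 0, 0]],
    [0.75, [0, 0, 0.2], [0, 0, 0]],
    [0.75, [0, 0, 0], [0, 0, 0]],
  ],
)

```text
t: 25.58
tool_pos: [0.5744, -0.005, -0.0085]
tool_rot: [-2.131, -2.307, 0.0]
contact_force: [-0.4, -0.3, 0.5]
opening: 0.064
grip_force: 0.0
```

```bash
python3 go.py .577,-.005,-.012,4.5
```

```text
t 25.57 pos [ 0.5744 -0.005  -0.0085] yaw 4.54 tilt 0.03 open 0.064 F [-0.4 -0.3  0.5] grip 0.0
.577,-.005,-.012,4.5 units [-0.    0.05  0.07] turn 0.01
```

Emit:
play_rows(
  series=[
    [0.75, [0, 0.04, 0.04], [0, 0, 0]],
    [0.0, [0, 0, 0], [0, 0, 0]],
    [0.0, [0, 0, 0], [0, 0, 0]],
    [0.0, [0, 0, 0], [0, 0, 0]],
    [0.0, [0, 0, 0], [0, 0, 0]],
  ],
  force=60,
)

```text
t: 26.2
tool_pos: [0.5772, -0.0049, -0.0095]
tool_rot: [2.131, 2.307, 0.001]
contact_force: [0.2, -0.4, 3.5]
opening: 0.0211
grip_force: 59.9
```

```bash
python3 go.py .577,-.005,.1,4.5
```

```text
t 26.2 pos [ 0.5772 -0.0049 -0.0095] yaw 4.54 tilt 0.08 open 0.0211 F [ 0.2 -0.4  3.5] grip 59.9
.577,-.005,.1,4.5 units [-0.   -0.   -2.19] turn 0.01
```

The level is gripped: the opening reads 21 mm with 60 N. Lift, shift, then turn.

Emit:
play_rows(
  series=[
    [0.0, [0, 0, -0.4], [0, 0, 0]],
    [0.0, [0, 0, -0.8], [0, 0, 0]],
    [0.0, [0, 0, -0.9], [0, 0, 0]],
    [0.0, [0, 0, -0.8], [0, 0, 0]],
    [0.0, [-0.5, -0.2, 0], [0, 0, 0]],
    [0.0, [-0.8, -0.3, 0], [0, 0, 0]],
    [0.0, [-0.8, -0.3, 0], [0, 0, 0]],
    [0.0, [-0.8, -0.3, 0], [0, 0, 0]],
  ],
)

```text
t: 27.2
tool_pos: [0.5323, -0.1547, 0.1353]
tool_rot: [-2.131, -2.308, 0.0]
contact_force: [0.0, -0.4, -2.1]
opening: 0.0211
grip_force: 59.4
```

Emit:
play_rows(
  series=[
    [0.0, [-0.8, -0.3, 0], [0, 0, 0]],
    [0.0, [-0.8, -0.3, 0], [0, 0, 0]],
    [0.0, [-0.8, -0.2, 0], [0, 0, 0]],
    [0.0, [-0.6, -0.17, 0], [0, 0, 0]],
    [0.0, [-0.27, 0, 0], [0, 0, 0]],
    [0.0, [0, 0, 0], [0, 0, 0.5]],
    [0.0, [0, 0, 0], [0, 0, 0.9]],
    [0.0, [0, 0, 0], [0, 0, 0.9]],
  ],
)

```text
t: 28.2
tool_pos: [0.498, -0.3196, 0.1349]
tool_rot: [-2.476, -1.933, -0.001]
contact_force: [-0.1, -0.6, -2.4]
opening: 0.021
grip_force: 59.3
```

Emit:
play_rows(
  series=[
    [0.0, [0, 0, 0], [0, 0, 0.9]],
    [0.0, [0, 0, 0], [0, 0, 0.9]],
    [0.0, [0, 0, 0], [0, 0, 0.9]],
    [0.0, [0, 0, 0], [0, 0, 0.9]],
    [0.0, [0, 0, 0], [0, 0, 0.9]],
    [0.0, [0, 0, 0], [0, 0, 0.9]],
    [0.0, [0, 0, 0], [0, 0, 0.9]],
    [0.0, [0, 0, 0], [0, 0, 0.9]],
  ],
)

```text
t: 29.2
tool_pos: [0.4981, -0.3195, 0.1349]
tool_rot: [-3.101, -0.501, 0.0]
contact_force: [0.2, 0.3, -1.2]
opening: 0.0213
grip_force: 59.3
```

Emit:
play_rows(
  series=[
    [0.0, [0, 0, 0], [0, 0, 0.9]],
    [0.0, [0, 0, 0], [0, 0, 0]],
    [0.0, [0, 0, 0], [0, 0, 0]],
  ],
)

```text
t: 29.58
tool_pos: [0.498, -0.3201, 0.1348]
tool_rot: [-3.126, -0.314, -0.0]
contact_force: [-0.0, -0.6, -2.7]
opening: 0.021
grip_force: 59.3
```

```bash
python3 go.py .500,-.321,.1,-78.55; python3 - <<'E'
from h import *
i=imaging.get_image("top");H=hsv(i);a=imaging.get_image("scene")["color"];o=ctrl.get_obs();w=imaging.get_image("wrist");W=hsv(w);E=wristE(w,o)
c=biggest((W[...,0]>20)&(W[...,0]<32)&(W[...,1]>180)&(W[...,2]>100));z=o["tool_pos"][2]+.0635;print("level wrist",rect(w,c,z,E),cv2.boundingRect(c))
cv2.imwrite("pics/k.png",np.hstack([cv2.resize(w["color"],(400,300)),cv2.resize(i["color"],(400,300))]))
E
```

```text
t 29.57 pos [ 0.498  -0.3201  0.1348] yaw -78.52 tilt 0.01 open 0.021 F [-0.  -0.6 -2.7] grip 59.3
.500,-.321,.1,-78.55 units [0.04 0.03 0.7 ] turn 0.0
level wrist (array([ 0.522561 , -0.3136186], dtype=float32), [0.020998183637857437, 0.12072131037712097], np.float32(-166.7816)) (275, 74, 84, 378)
```

View pics/k.png

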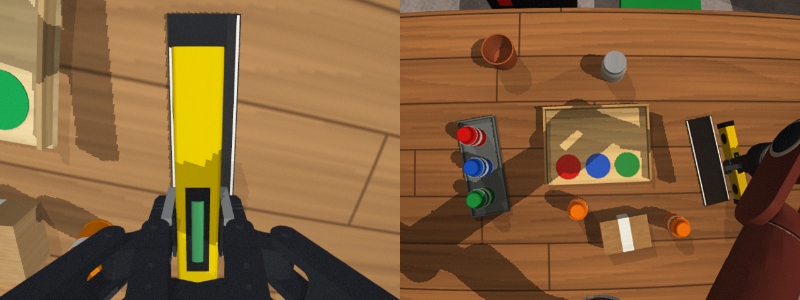

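The level is held lengthwise above the mat, with the vial at about (199,230) in the left half. I'll check the lengthwise offset from the vial.

```bash
python3 - <<'E'
from h import *
o=ctrl.get_obs();w=imaging.get_image("wrist");W=hsv(w);E=wristE(w,o)
c=biggest((W[...,0]>45)&(W[...,0]<85)&(W[...,1]>80),(260,290,380,460));print(cv2.boundingRect(c),rect(w,c,.198,E))
t=imaging.get_image("top");print(world(t,[(400-0,0)],0)[0]) 
E
python3 go.py .500,-.321,.02
```

```text
(306, 321, 22, 100) (array([ 0.49477422, -0.3192734 ], dtype=float32), [0.006356207653880119, 0.037370465695858], np.float32(10.8891))
[ 0.99933001 -0.16556337  0.        ]
t 29.82 pos [ 0.4978 -0.3205  0.1347] yaw -78.63 tilt 0.01 open 0.021 F [ 0.  -0.8 -1.8] grip 59.3
.500,-.321,.02 units [0.04 0.02 2.29] turn
```

Emit:
play_rows(
  series=[
    [0.0, [0.1, 0.05, 0.5], [0, 0, 0]],
    [0.0, [0, 0, 0.8], [0, 0, 0]],
    [0.0, [0, 0, 0.8], [0, 0, 0]],
    [0.0, [0, 0, 0.5], [0, 0, 0]],
    [0.0, [0, 0, 0.25], [0, 0, 0]],
    [0.0, [0, 0, 0], [0, 0, 0]],
    [0.0, [0, 0, 0], [0, 0, 0]],
  ],
)

```text
t: 30.7
tool_pos: [0.5042, -0.3229, -0.0062]
tool_rot: [3.124, 0.31, 0.003]
contact_force: [0.5, -0.2, -1.4]
opening: 0.0214
grip_force: 59.3
```

```bash
python3 go.py .503,-.322,-.0165
```

```text
t 30.7 pos [ 0.5042 -0.3229 -0.0062] yaw -78.65 tilt 0.15 open 0.0214 F [ 0.5 -0.2 -1.4] grip 59.3
.503,-.322,-.0165 units [-0.02 -0.02  0.21] turn
```

Emit:
play_rows(
  series=[
    [0.0, [0, 0, 0.1], [0, 0, 0]],
    [0.0, [0, 0, 0.08], [0, 0, 0]],
    [0.0, [0, 0, 0], [0, 0, 0]],
    [0.0, [0, 0, 0], [0, 0, 0]],
  ],
)

```text
t: 31.2
tool_pos: [0.5032, -0.322, -0.0168]
tool_rot: [-3.126, -0.311, 0.0]
contact_force: [-0.2, -0.1, -1.2]
opening: 0.0214
grip_force: 59.3
```

```bash
python3 go.py .503,-.322,-.0165
```

```text
t 31.2 pos [ 0.5032 -0.322  -0.0168] yaw -78.65 tilt 0.0 open 0.0214 F [-0.2 -0.1 -1.2] grip 59.3
.503,-.322,-.0165 units [-0.   -0.   -0.01] turn
```

Emit:
play_rows(
  series=[
    [0.0, [0, 0, 0.03], [0, 0, 0]],
    [0.0, [0, 0, 0], [0, 0, 0]],
    [0.6, [0, 0, 0], [0, 0, 0]],
    [0.6, [0, 0, 0], [0, 0, 0]],
    [0.6, [0, 0, 0], [0, 0, 0]],
    [0.6, [0, 0, -0.5], [0, 0, 0]],
    [0.6, [0, 0, -0.9], [0, 0, 0]],
    [0.6, [0, 0, -0.9], [0, 0, 0]],
  ],
  force=40,
)

```text
t: 32.2
tool_pos: [0.5028, -0.3218, 0.0974]
tool_rot: [-3.126, -0.31, 0.001]
contact_force: [-0.4, -0.8, -0.5]
opening: 0.0512
grip_force: 0.0
```

Emit:
play_rows(
  series=[
    [0.75, [0, 0, -0.9], [0, 0, 0]],
    [0.75, [0, 0, -0.9], [0, 0, 0]],
    [0.75, [0, 0, -0.2], [0, 0, 0]],
    [0.75, [0, 0, 0], [0, 0, 0]],
  ],
)

```text
t: 32.7
tool_pos: [0.5033, -0.3221, 0.1968]
tool_rot: [3.126, 0.311, 0.001]
contact_force: [0.2, 0.7, -0.9]
opening: 0.064
grip_force: 0.0
```

```bash
python3 go.py .411,.321,.2,-2; python3 - <<'E'
from h import *
o=ctrl.get_obs();w=imaging.get_image("wrist");W=hsv(w);E=wristE(w,o)
c=biggest((W[...,0]>20)&(W[...,0]<32)&(W[...,1]>180)&(W[...,2]>100));print("yellow",rect(w,c,.046,E))
c=biggest((W[...,0]>45)&(W[...,0]<85)&(W[...,1]>80),(240,100,400,460));print("vial",cv2.boundingRect(c),rect(w,c,.046,E))
c=biggest((W[...,2]>190)&(W[...,1]<40));print("white line",rect(w,c,.004,E))
cv2.imwrite("pics/l.png",w["color"])
E
```

```text
t 32.7 pos [ 0.5033 -0.3221  0.1968] yaw -78.65 tilt 0.05 open 0.064 F [ 0.2  0.7 -0.9] grip 0.0
.411,.321,.2,-2 units [  0.72 -12.97  -0.07] turn -9.58
yellow (array([ 0.50127286, -0.32092983], dtype=float32), [0.021606916561722755, 0.17562931776046753], np.float32(-168.08684))
vial (312, 188, 9, 44) (array([ 0.5009632 , -0.32057983], dtype=float32), [0.00632872898131609, 0.03550611808896065], np.float32(-168.53114))
white line (array([ 0.25644696, -0.03543628], dtype=float32), [0.03304633870720863, 0.11104188114404678], np.float32(177.27107))
```

View pics/l.png

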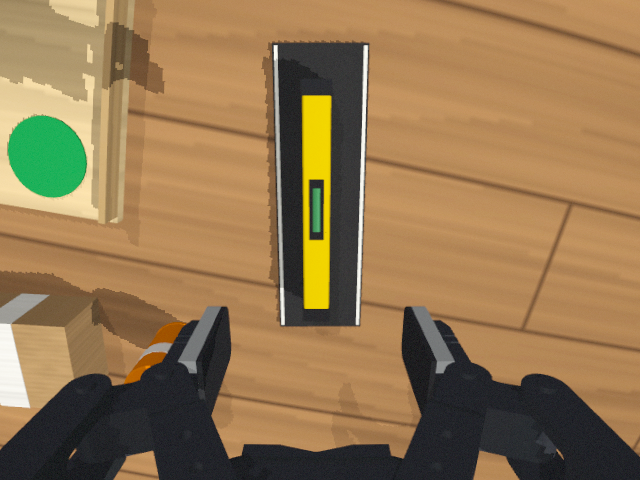

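The level lies upright along the mat: vial at (316,210), mat corners (273,43), (369,43), (281,326) and (360,326).

```bash
python3 - <<'E'
from h import *
o=ctrl.get_obs();w=imaging.get_image("wrist");E=wristE(w,o)
p=world(w,[(273,43),(369,43),(360,326),(281,326)],.004,E);print(p.round(4),p.mean(0))
i=imaging.get_image("top");H=hsv(i)
for n,m,b,z in (("red",(H[...,0]<6)|(H[...,0]>172),(235,235,305,300),.014),("blue",(H[...,0]>100)&(H[...,0]<130),(280,230,350,300),.014),("green",(H[...,0]>50)&(H[...,0]<80),(330,230,400,300),.014),("greencan",(H[...,0]>50)&(H[...,0]<80),(60,300,200,370),.09)):
    c=biggest(m&(H[...,1]>110),b);q=cv2.minEnclosingCircle(c);M=cv2.moments(c);u=(M["m10"]/M["m00"],M["m01"]/M["m00"]);print(n,q[1],world(i,u,z)[0].round(4),world(i,q[0],z)[0].round(4))
E
```

```text
[[ 0.6204 -0.26    0.004 ]
 [ 0.6357 -0.3365  0.004 ]
 [ 0.3826 -0.3877  0.004 ]
 [ 0.3672 -0.3108  0.004 ]] [ 0.50147212 -0.32372172  0.004     ]
red 19.767738342285156 [0.4897 0.088  0.014 ] [0.4899 0.088  0.014 ]
blue 19.629934310913086 [0.4918 0.0032 0.014 ] [0.4919 0.0031 0.014 ]
green 19.41827964782715 [ 0.4938 -0.0816  0.014 ] [ 0.4939 -0.0815  0.014 ]
greencan 15.980833053588867 [0.4085 0.3236 0.09  ] [0.4084 0.3241 0.09  ]
```

Emit:
play_rows(
  series=[
    [0.75, [0, 0, 0], [0, 0, -0.96]],
    [0.75, [0, 0, 0], [0, 0, -0.96]],
    [0.75, [0, 0, 0], [0, 0, -0.96]],
    [0.75, [0, 0, 0], [0, 0, -0.96]],
    [0.75, [0, 0, 0], [0, 0, -0.96]],
    [0.75, [0, 0, 0], [0, 0, -0.96]],
    [0.75, [0, 0, 0], [0, 0, -0.96]],
    [0.75, [0, 0, 0], [0, 0, -0.96]],
  ],
)

```text
t: 33.85
tool_pos: [0.5023, -0.3214, 0.1942]
tool_rot: [-2.522, -1.867, 0.001]
contact_force: [0.1, -0.6, 0.3]
opening: 0.064
grip_force: 0.0
```

Emit:
play_rows(
  series=[
    [0.75, [0, 0, 0], [0, 0, -0.96]],
    [0.75, [0, 0, 0], [0, 0, -0.94]],
    [0.75, [0.9, 0, 0], [0, 0, 0]],
    [0.75, [0.9, 0, 0], [0, 0, 0]],
    [0.75, [0.9, 0, 0], [0, 0, 0]],
    [0.75, [0.9, 0, 0], [0, 0, 0]],
    [0.75, [0.9, 0, 0], [0, 0, 0]],
    [0.75, [0.9, 0, 0], [0, 0, 0]],
  ],
)

```text
t: 34.85
tool_pos: [0.5116, -0.0505, 0.1945]
tool_rot: [-2.258, -2.18, 0.003]
contact_force: [1.1, -0.7, 0.4]
opening: 0.0641
grip_force: 0.0
```

Emit:
play_rows(
  series=[
    [0.75, [0.9, -0.3, 0], [0, 0, 0]],
    [0.75, [0.9, -0.3, 0], [0, 0, 0]],
    [0.75, [0.9, -0.4, 0], [0, 0, 0]],
    [0.75, [0.9, -0.4, 0], [0, 0, 0]],
    [0.75, [0.9, -0.4, 0], [0, 0, 0]],
    [0.75, [0.9, -0.4, 0], [0, 0, 0]],
    [0.75, [0.9, -0.1, 0], [0, 0, 0]],
    [0.75, [0.8, 0, 0], [0, 0, 0]],
  ],
)

```text
t: 35.85
tool_pos: [0.4087, 0.3078, 0.1947]
tool_rot: [-2.258, -2.183, 0.004]
contact_force: [0.7, -0.3, 1.0]
opening: 0.0642
grip_force: 0.0
```

```bash
python3 go.py .4105,.322,.2,-2 .4105,.322,.055
```

```text
t 35.85 pos [0.4087 0.3078 0.1947] yaw -1.95 tilt 0.17 open 0.0642 F [ 0.7 -0.3  1. ] grip 0.0
.4105,.322,.2,-2 units [ 0.28  0.03 -0.11] turn 0.01
.4105,.322,.055 units [0.   0.01 2.9 ] turn
```

Emit:
play_rows(
  series=[
    [0.75, [0.27, 0.02, 0], [0, 0, 0]],
    [0.75, [0, 0, 0.7], [0, 0, 0]],
    [0.75, [0, 0, 0.8], [0, 0, 0]],
    [0.75, [0, 0, 0.8], [0, 0, 0]],
    [0.75, [0, 0, 0.4], [0, 0, 0]],
    [0.75, [0, 0, 0], [0, 0, 0]],
    [0.75, [0, 0, 0], [0, 0, 0]],
  ],
)

```text
t: 36.72
tool_pos: [0.4123, 0.3199, 0.0623]
tool_rot: [2.261, 2.181, 0.001]
contact_force: [0.8, 0.3, 0.4]
opening: 0.0641
grip_force: 0.0
```

```bash
python3 go.py .4105,.322,.055
```

```text
t 36.73 pos [0.4123 0.3199 0.0623] yaw -2.05 tilt 0.04 open 0.0641 F [0.8 0.3 0.4] grip 0.0
.4105,.322,.055 units [ 0.04 -0.04  0.15] turn
```

Emit:
play_rows(
  series=[
    [0.75, [0.04, -0.03, 0.14], [0, 0, 0]],
    [0.75, [0, 0, 0], [0, 0, 0]],
    [0.2, [0, 0, 0], [0, 0, 0]],
    [0.2, [0, 0, 0], [0, 0, 0]],
    [0.2, [0, 0, 0], [0, 0, 0]],
    [0.2, [0, 0, -0.5], [0, 0, 0]],
    [0.2, [0, 0, -0.9], [0, 0, 0]],
    [0.2, [0, 0, -0.9], [0, 0, 0]],
  ],
)

```text
t: 37.72
tool_pos: [0.4097, 0.3217, 0.1699]
tool_rot: [-2.26, -2.182, 0.003]
contact_force: [0.9, 0.5, -1.7]
opening: 0.0383
grip_force: 40.6
```

Emit:
play_rows(
  series=[
    [0.2, [0, 0, -0.6], [0, 0, 0]],
    [0.2, [-0.6, 0.2, 0], [0, 0, 0]],
    [0.2, [-0.9, 0.2, 0], [0, 0, 0]],
    [0.2, [-0.9, 0.2, 0], [0, 0, 0]],
    [0.2, [-0.9, 0.2, 0], [0, 0, 0]],
    [0.2, [-0.9, 0.2, 0], [0, 0, 0]],
    [0.2, [-0.9, 0.2, 0], [0, 0, 0]],
    [0.2, [-0.9, 0.2, 0], [0, 0, 0]],
  ],
)

```text
t: 38.72
tool_pos: [0.4694, 0.0183, 0.1992]
tool_rot: [-2.26, -2.182, 0.0]
contact_force: [-0.1, 0.2, -1.3]
opening: 0.0381
grip_force: 40.6
```

Emit:
play_rows(
  series=[
    [0.2, [-0.9, 0.3, 0], [0, 0, 0]],
    [0.2, [-0.7, 0.2, 0], [0, 0, 0]],
    [0.2, [-0.4, 0.04, 0], [0, 0, 0]],
    [0.2, [0, 0, 0.5], [0, 0, 0]],
    [0.2, [0, 0, 0.8], [0, 0, 0]],
    [0.2, [0, 0, 0.6], [0, 0, 0]],
    [0.2, [0, 0, 0], [0, 0, 0]],
    [0.2, [0, 0, 0], [0, 0, 0]],
  ],
)

```text
t: 39.72
tool_pos: [0.4938, -0.0813, 0.1058]
tool_rot: [2.259, 2.181, 0.001]
contact_force: [0.4, -0.7, -1.1]
opening: 0.0382
grip_force: 40.6
```

```bash
python3 go.py .4938,-.081,.065
```

```text
t 39.73 pos [ 0.4938 -0.0813  0.1058] yaw -2.01 tilt 0.09 open 0.0382 F [ 0.4 -0.7 -1.1] grip 40.6
.4938,-.081,.065 units [ 0.01 -0.    0.82] turn
```

Emit:
play_rows(
  series=[
    [0.2, [0, 0, 0.4], [0, 0, 0]],
    [0.2, [0, 0, 0.3], [0, 0, 0]],
    [0.2, [0, 0, 0.1], [0, 0, 0]],
    [0.2, [0, 0, 0], [0, 0, 0]],
    [0.2, [0, 0, 0], [0, 0, 0]],
  ],
)

```text
t: 40.35
tool_pos: [0.4937, -0.0812, 0.0654]
tool_rot: [2.259, 2.181, 0.001]
contact_force: [-0.1, 0.0, -1.1]
opening: 0.0382
grip_force: 40.7
```

```bash
python3 go.py .4938,-.081,.064
```

```text
t 40.35 pos [ 0.4937 -0.0812  0.0654] yaw -2.02 tilt 0.07 open 0.0382 F [-0.1  0.  -1.1] grip 40.7
.4938,-.081,.064 units [0.   0.   0.03] turn
```

Emit:
play_rows(
  series=[
    [0.2, [0, 0, 0.05], [0, 0, 0]],
    [0.2, [0, 0, 0], [0, 0, 0]],
    [0.75, [0, 0, 0], [0, 0, 0]],
    [0.75, [0, 0, 0], [0, 0, 0]],
    [0.75, [0, 0, 0], [0, 0, 0]],
    [0.75, [0, 0, -0.5], [0, 0, 0]],
    [0.75, [0, 0, -0.9], [0, 0, 0]],
    [0.75, [0, 0, -0.9], [0, 0, 0]],
  ],
)

```text
t: 41.35
tool_pos: [0.4927, -0.0809, 0.1779]
tool_rot: [-2.26, -2.181, 0.001]
contact_force: [1.5, 0.6, -0.2]
opening: 0.0641
grip_force: 0.0
```

Emit:
play_rows(
  series=[
    [0.75, [0, 0, -0.5], [0, 0, 0]],
    [0.75, [0.8, 0, 0], [0, 0, 0]],
    [0.75, [0.9, -0.1, 0], [0, 0, 0]],
    [0.75, [0.9, -0.1, 0], [0, 0, 0]],
    [0.75, [0.9, -0.1, 0], [0, 0, 0]],
    [0.75, [0.9, 0, 0], [0, 0, 0]],
    [0.75, [0.9, 0, 0], [0, 0, 0]],
    [0.75, [0.9, 0, 0], [0, 0, 0]],
  ],
)

```text
t: 42.35
tool_pos: [0.4888, 0.2308, 0.202]
tool_rot: [2.26, 2.182, -0.0]
contact_force: [0.9, -0.5, -0.8]
opening: 0.0639
grip_force: 0.0
```

Emit:
play_rows(
  series=[
    [0.75, [0.9, 0, 0], [0, 0, 0]],
    [0.75, [0.8, 0, 0], [0, 0, 0]],
    [0.75, [0.38, 0, 0], [0, 0, 0]],
    [0.75, [0, 0, 0.6], [0, 0, 0]],
    [0.75, [0, 0, 0.8], [0, 0, 0]],
    [0.75, [0, 0, 0.6], [0, 0, 0]],
    [0.75, [0, 0, 0], [0, 0, 0]],
    [0.75, [0, 0, 0], [0, 0, 0]],
  ],
)

```text
t: 43.35
tool_pos: [0.4936, 0.3332, 0.1036]
tool_rot: [2.26, 2.181, 0.003]
contact_force: [1.4, 0.4, 0.2]
opening: 0.0637
grip_force: 0.0
```

```bash
python3 go.py .4935,.3333,.055; python3 - <<'E'
from h import *
i=imaging.get_image("top");H=hsv(i)
c=biggest((H[...,0]>50)&(H[...,0]<80)&(H[...,1]>110),(330,230,400,300));print(cv2.minEnclosingCircle(c))
a=imaging.get_image("scene")["color"];cv2.imwrite("pics/m.png",cv2.resize(a[100:340,180:500],(400,300)))
E
```

```text
t 43.35 pos [0.4936 0.3332 0.1036] yaw -2.04 tilt 0.1 open 0.0637 F [1.4 0.4 0.2] grip 0.0
.4935,.3333,.055 units [ 0.   -0.    0.97] turn 
((367.6914978027344, 264.4468078613281), 14.735241889953613)
```

View pics/m.png

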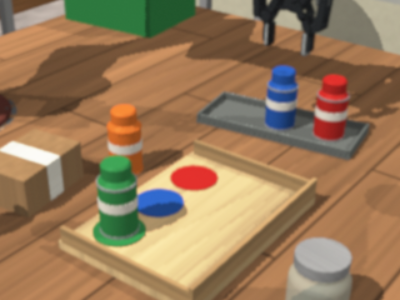

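Green stands on its spot at (117,230), with blue and red in the tray. I've now used 15 picture views, one over the limit of 14, so I'll check only by numbers from here. Next, blue.

Emit:
play_rows(
  series=[
    [0.75, [0, 0, 0.5], [0, 0, 0]],
    [0.75, [0, 0, 0.45], [0, 0, 0]],
    [0.75, [0, 0, 0], [0, 0, 0]],
    [0.75, [0, 0, 0], [0, 0, 0]],
    [0.2, [0, 0, 0], [0, 0, 0]],
    [0.2, [0, 0, 0], [0, 0, 0]],
    [0.2, [0, 0, 0], [0, 0, 0]],
  ],
)

```text
t: 44.32
tool_pos: [0.4937, 0.3339, 0.0566]
tool_rot: [2.26, 2.182, 0.004]
contact_force: [-1.3, -0.4, 6.5]
opening: 0.0382
grip_force: 40.7
```

Emit:
play_rows(
  series=[
    [0.2, [0, 0, -0.5], [0, 0, 0]],
    [0.2, [0, 0, -0.9], [0, 0, 0]],
    [0.2, [0, 0, -0.9], [0, 0, 0]],
    [0.2, [0, 0, -0.6], [0, 0, 0]],
    [0.2, [-0.6, 0, 0], [0, 0, 0]],
    [0.2, [-0.9, 0, 0], [0, 0, 0]],
    [0.2, [-0.9, 0, 0], [0, 0, 0]],
    [0.2, [-0.9, 0.1, 0], [0, 0, 0]],
  ],
)

```text
t: 45.32
tool_pos: [0.4913, 0.1668, 0.1992]
tool_rot: [-2.259, -2.183, 0.001]
contact_force: [-0.1, 0.7, 0.4]
opening: 0.0381
grip_force: 40.7
```

Emit:
play_rows(
  series=[
    [0.2, [-0.9, 0.1, 0], [0, 0, 0]],
    [0.2, [-0.9, 0, 0], [0, 0, 0]],
    [0.2, [-0.9, 0, 0], [0, 0, 0]],
    [0.2, [-0.55, 0, 0], [0, 0, 0]],
    [0.2, [0, 0, 0.5], [0, 0, 0]],
    [0.2, [0, 0, 0.8], [0, 0, 0]],
    [0.2, [0, 0, 0.6], [0, 0, 0]],
    [0.2, [0, 0, 0], [0, 0, 0]],
  ],
)

```text
t: 46.32
tool_pos: [0.4884, 0.0059, 0.1014]
tool_rot: [-2.256, -2.178, 0.007]
contact_force: [-0.2, 0.8, -1.8]
opening: 0.038
grip_force: 40.7
```

```bash
python3 go.py .4925,.0055,.065
```

```text
t 46.33 pos [0.4884 0.0059 0.1014] yaw -2.02 tilt 0.4 open 0.038 F [-0.2  0.8 -1.8] grip 40.7
.4925,.0055,.065 units [-0.01  0.09  0.73] turn
```

Emit:
play_rows(
  series=[
    [0.2, [0, 0, 0.4], [0, 0, 0]],
    [0.2, [0, 0, 0.3], [0, 0, 0]],
    [0.2, [0, 0, 0], [0, 0, 0]],
    [0.2, [0, 0, 0], [0, 0, 0]],
    [0.2, [0, 0, 0], [0, 0, 0]],
  ],
)

```text
t: 46.95
tool_pos: [0.4919, 0.0055, 0.0708]
tool_rot: [2.259, 2.181, 0.002]
contact_force: [-0.1, -0.4, -0.7]
opening: 0.0385
grip_force: 40.7
```

```bash
python3 go.py .4925,.0055,.065
```

```text
t 46.95 pos [0.4919 0.0055 0.0708] yaw -2.01 tilt 0.1 open 0.0385 F [-0.1 -0.4 -0.7] grip 40.7
.4925,.0055,.065 units [0.   0.01 0.12] turn
```

Emit:
play_rows(
  series=[
    [0.2, [0, 0.01, 0.13], [0, 0, 0]],
    [0.2, [0, 0, 0], [0, 0, 0]],
    [0.75, [0, 0, 0], [0, 0, 0]],
    [0.75, [0, 0, 0], [0, 0, 0]],
    [0.75, [0, 0, 0], [0, 0, 0]],
    [0.75, [0, 0, -0.5], [0, 0, 0]],
    [0.75, [0, 0, -0.9], [0, 0, 0]],
    [0.75, [0, 0, -0.9], [0, 0, 0]],
  ],
)

```text
t: 47.95
tool_pos: [0.4912, 0.0056, 0.1788]
tool_rot: [-2.26, -2.181, 0.001]
contact_force: [0.9, -0.5, -0.4]
opening: 0.0637
grip_force: 0.0
```

Emit:
play_rows(
  series=[
    [0.75, [0, 0, -0.5], [0, 0, 0]],
    [0.75, [0.8, 0.2, 0], [0, 0, 0]],
    [0.75, [0.9, 0.2, 0], [0, 0, 0]],
    [0.75, [0.9, 0.2, 0], [0, 0, 0]],
    [0.75, [0.9, 0.2, 0], [0, 0, 0]],
    [0.75, [0.9, 0.2, 0], [0, 0, 0]],
    [0.75, [0.9, 0.2, 0], [0, 0, 0]],
    [0.75, [0.9, 0.2, 0], [0, 0, 0]],
  ],
)

```text
t: 48.95
tool_pos: [0.5727, 0.3144, 0.2027]
tool_rot: [-2.26, -2.182, 0.001]
contact_force: [-0.5, -1.1, 0.9]
opening: 0.0641
grip_force: 0.0
```

Emit:
play_rows(
  series=[
    [0.75, [0.7, 0.1, 0], [0, 0, 0]],
    [0.75, [0, 0, 0.6], [0, 0, 0]],
    [0.75, [0, 0, 0.8], [0, 0, 0]],
    [0.75, [0, 0, 0.6], [0, 0, 0]],
    [0.75, [0, 0, 0], [0, 0, 0]],
    [0.75, [0, 0, 0], [0, 0, 0]],
  ],
)

```text
t: 49.7
tool_pos: [0.5795, 0.348, 0.1046]
tool_rot: [2.26, 2.182, 0.003]
contact_force: [-0.2, 1.0, 0.2]
opening: 0.0642
grip_force: 0.0
```

```bash
python3 go.py .5792,.3477,.0535
```

```text
t 49.7 pos [0.5795 0.348  0.1046] yaw -2.02 tilt 0.1 open 0.0642 F [-0.2  1.   0.2] grip 0.0
.5792,.3477,.0535 units [-0.01 -0.01  1.02] turn
```

Emit:
play_rows(
  series=[
    [0.75, [0, 0, 0.5], [0, 0, 0]],
    [0.75, [0, 0, 0.48], [0, 0, 0]],
    [0.75, [0, 0, 0], [0, 0, 0]],
    [0.75, [0, 0, 0], [0, 0, 0]],
    [0.2, [0, 0, 0], [0, 0, 0]],
    [0.2, [0, 0, 0], [0, 0, 0]],
    [0.2, [0, 0, 0], [0, 0, 0]],
  ],
)

```text
t: 50.58
tool_pos: [0.5798, 0.3484, 0.0565]
tool_rot: [2.26, 2.182, 0.004]
contact_force: [-1.6, 0.1, 6.0]
opening: 0.0383
grip_force: 40.4
```

Emit:
play_rows(
  series=[
    [0.2, [0, 0, -0.5], [0, 0, 0]],
    [0.2, [0, 0, -0.9], [0, 0, 0]],
    [0.2, [0, 0, -0.9], [0, 0, 0]],
    [0.2, [0, 0, -0.6], [0, 0, 0]],
    [0.2, [-0.6, -0.2, 0], [0, 0, 0]],
    [0.2, [-0.9, -0.3, 0], [0, 0, 0]],
    [0.2, [-0.9, -0.3, 0], [0, 0, 0]],
    [0.2, [-0.9, -0.3, 0], [0, 0, 0]],
  ],
)

```text
t: 51.58
tool_pos: [0.5171, 0.1834, 0.1989]
tool_rot: [2.26, 2.182, -0.0]
contact_force: [0.4, -0.8, -0.8]
opening: 0.0385
grip_force: 40.7
```

Emit:
play_rows(
  series=[
    [0.2, [-0.9, -0.3, 0], [0, 0, 0]],
    [0.2, [-0.7, -0.17, 0], [0, 0, 0]],
    [0.2, [-0.4, 0, 0], [0, 0, 0]],
    [0.2, [0, 0, 0.5], [0, 0, 0]],
    [0.2, [0, 0, 0.8], [0, 0, 0]],
    [0.2, [0, 0, 0.6], [0, 0, 0]],
    [0.2, [0, 0, 0], [0, 0, 0]],
    [0.2, [0, 0, 0], [0, 0, 0]],
  ],
)

```text
t: 52.58
tool_pos: [0.4918, 0.0857, 0.1056]
tool_rot: [2.259, 2.181, 0.002]
contact_force: [0.2, -0.4, -0.5]
opening: 0.0385
grip_force: 40.7
```

```bash
python3 go.py .492,.086,.063
```

```text
t 52.58 pos [0.4918 0.0857 0.1056] yaw -2.01 tilt 0.11 open 0.0385 F [ 0.2 -0.4 -0.5] grip 40.7
.492,.086,.063 units [0.01 0.   0.85] turn
```

Emit:
play_rows(
  series=[
    [0.2, [0, 0, 0.4], [0, 0, 0]],
    [0.2, [0, 0, 0.3], [0, 0, 0]],
    [0.2, [0, 0, 0.1], [0, 0, 0]],
    [0.2, [0, 0, 0], [0, 0, 0]],
    [0.2, [0, 0, 0], [0, 0, 0]],
  ],
)

```text
t: 53.2
tool_pos: [0.4917, 0.0857, 0.0655]
tool_rot: [2.259, 2.181, 0.002]
contact_force: [-2.0, 0.6, 4.5]
opening: 0.0384
grip_force: 41.3
```

```bash
python3 go.py .492,.086,.064
```

```text
t 53.2 pos [0.4917 0.0857 0.0655] yaw -2.01 tilt 0.08 open 0.0384 F [-2.   0.6  4.5] grip 41.3
.492,.086,.064 units [0.01 0.01 0.03] turn
```

Red is in contact with its spot. Release, then go up and away towards the robot's right side, for a clear top view.

Emit:
play_rows(
  series=[
    [0.75, [0, 0, 0], [0, 0, 0]],
    [0.75, [0, 0, 0], [0, 0, 0]],
    [0.75, [0, 0, 0], [0, 0, 0]],
    [0.75, [0, 0, -0.5], [0, 0, 0]],
    [0.75, [0, 0, -0.9], [0, 0, 0]],
    [0.75, [0, 0, -0.9], [0, 0, 0]],
    [0.75, [0, 0, -0.6], [0, 0, 0]],
  ],
)

```text
t: 54.08
tool_pos: [0.4918, 0.0856, 0.2118]
tool_rot: [2.259, 2.181, 0.004]
contact_force: [0.0, 0.3, -0.5]
opening: 0.064
grip_force: 0.0
```

Emit:
play_rows(
  series=[
    [0.75, [0.8, 0, 0], [0, 0, 0]],
    [0.75, [0.9, 0, 0], [0, 0, 0]],
    [0.75, [0.9, 0, 0], [0, 0, 0]],
    [0.75, [0.9, 0, 0], [0, 0, 0]],
    [0.75, [0.9, 0, 0], [0, 0, 0]],
    [0.75, [0.6, 0, 0], [0, 0, 0]],
    [0.75, [0, 0, 0], [0, 0, 0]],
    [0.75, [0, 0, 0], [0, 0, 0]],
  ],
)

```text
t: 55.08
tool_pos: [0.4997, 0.3349, 0.2089]
tool_rot: [2.26, 2.182, -0.001]
contact_force: [-0.8, -0.5, 0.0]
opening: 0.0639
grip_force: 0.0
```

```bash
python3 go.py; python3 - <<'E'
from h import *
i=imaging.get_image("top");H=hsv(i);sc=imaging.get_image("scene");S=hsv(sc)
i0=cv2.imread("pics/top0.png");s0=cv2.imread("pics/scene0.png");f=lambda a:cv2.cvtColor(a,cv2.COLOR_BGR2HSV)
hue=lambda H:dict(red=(H[...,0]<6)|(H[...,0]>172),blue=(H[...,0]>100)&(H[...,0]<130),green=(H[...,0]>50)&(H[...,0]<80))
for name,A,B,boxes in(("top",f(i0),H,dict(red=(235,235,300,300),blue=(285,230,350,300),green=(335,230,400,300))),("scene",f(s0),S,dict(red=(315,185,360,255),blue=(280,200,330,275),green=(250,220,300,300)))):
  for n in boxes:
    r=[]
    for Z in(A,B):
        c=biggest(hue(Z)[n]&(Z[...,1]>110),boxes[n]);M=cv2.moments(c);r.append((round(M["m10"]/M["m00"],1),round(M["m01"]/M["m00"],1),cv2.boundingRect(c)))
    print(name,n,r)
L=biggest((H[...,0]>20)&(H[...,0]<32)&(H[...,1]>180)&(H[...,2]>150),(440,170,560,350));print("level",rect(i,L,.046))
E
```

```text
t 55.08 pos [0.4997 0.3349 0.2089] yaw -2.02 tilt 0.05 open 0.0639 F [-0.8 -0.5  0. ] grip 0.0
top red [(269.0, 266.7, (250, 247, 39, 40)), (269.1, 266.5, (250, 247, 39, 40))]
top blue [(316.3, 264.9, (297, 246, 39, 39)), (316.3, 264.9, (297, 246, 39, 39))]
top green [(367.7, 265.0, (353, 251, 30, 29)), (367.8, 264.5, (354, 250, 29, 30))]
scene red [(335.9, 240.1, (321, 227, 33, 25)), (335.9, 239.5, (321, 228, 32, 24))]
scene blue [(307.0, 260.6, (290, 247, 36, 26)), (307.1, 260.8, (290, 248, 36, 25))]
scene green [(274.8, 283.4, (255, 268, 41, 28)), (274.9, 283.5, (255, 268, 41, 29))]
level (array([ 0.5003629 , -0.32249328], dtype=float32), [0.020960982888936996, 0.17588157951831818], np.float32(-168.69283))
```

```bash
python3 - <<'E'
from h import *
i0=cv2.imread("pics/scene0.png");i1=imaging.get_image("scene")["color"]
t0=cv2.imread("pics/top0.png");t1=imaging.get_image("top")["color"]
for nm,a,b,B in(("scene",i0,i1,dict(red=(336,200),blue=(307,218),green=(273,238))),("top",t0,t1,dict(red=(265,267),blue=(317,267),green=(371,264)))):
  for n,(x,y) in B.items():
    T=a[y-14:y+14,x-16:x+16];S=b[y-30:y+30,x-30:x+30]
    r=cv2.matchTemplate(S,T,cv2.TM_CCOEFF_NORMED);_,v,_,l=cv2.minMaxLoc(r);print(nm,n,round(v,3),"shift px",l[0]-14,l[1]-16)
E
```

```text
scene red 0.863 shift px -1 0
scene blue 0.934 shift px 0 1
scene green 0.93 shift px 0 0
top red 0.941 shift px 0 1
top blue 0.932 shift px 1 -1
top green 0.98 shift px 0 0
```

All caps are within about 1 px (roughly 2 mm) of where they started on their spots, and the level is centred on the mat.

```bash
python3 -c "
from station import ctrl
print(ctrl.finish_job())"
```

```text
the job is handed in; nothing more can be done
None
```

The job is handed in, with no verdict shown: by my last measurements each can is upright within about 3 mm of its start position on its own spot, the level lies along the mat about 2–3 mm off centre, and I viewed 15 pictures against the limit of 14.

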